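# Prop the spring flap and take out the sample jar

### The arm

A 7-joint arm with a two-finger parallel gripper is mounted at the origin on a cart in front of the work surface, level with it; the furniture and walls round the work are solid. World frame = base frame: x ahead of the robot, y to its left, z up, the work surface at z = 0. Lengths are in m, angles in rad, forces in N, time in s.
With the tool pointing down it reaches from about 0.425 to 0.925 m from the base axis. Payload 6.8 kg.
Tool frame: the origin (TCP) lies midway between the tips of the shut fingers; the grasp point (between the pads) lies r.tcp_to_grasp behind it (r.tcp_to_grasp is the distance from the TCP to the grasp point, in m); x points along the fingers, y is the direction in which the jaws open and shut, and the axes are right-handed (so a half turn about x gives the same grasp; the last joint's range is limited). The gripper opens to 85 mm and grips with 20 to 120 N. Pads are 22 mm wide; open, the fingers measure 114 mm over their backs; the gripper's body (76 mm by 85 mm) begins 54 mm behind the grasp point. The pads swing forward as they close: fully open they stand 13 mm farther back than shut.
Start: joints at [-1.384, 0.477, 0.022, 1.555, -0.011, 1.109, -0.083], TCP at [0.196, 0.646, 0.231] pointing down, gripper open.
Joint ranges: [-2.96, 2.96], [-0.34, 2.1], [-1.41, 1.46], [0.24, 2.44], [-1.37, 4.51], [0.17, 1.92], [-2.96, 2.96]. Speed limits (rad/s): [2.39, 2.39, 3.14, 3.14, 3.14, 3.14, 3.14].

### API

Orientations are given as a rotation vector (axis times angle).
In Python, from bench import r, grab_frame, search_frame, cut_out, pinpoint gives the robot as it stands. The module is installed in compiled form; this text tells all that it offers.
- The arm moves only by the tool apply_moves, never from a script. Its argument "commands" is a list of rows, each a list of 7 numbers: the finger opening in mm, from 0 to 85.4, then the shift along the tool's x, y, z in mm, then the turn, a rotation vector about the tool's x, y, z in rad. A call has 1 to 20 rows; each row is the pose to reach, as a shift and turn from the pose commanded when the call began, along the tool's axes at that moment; what a row does not reach only later rows make up. A row lasts 1/10 s, in which the tool goes at most 50 mm and 8.59 degrees, less where a joint would pass 70% of its speed; a pose out of reach is approached as far as the arm can. A call with a gripper value outside its range is refused whole. The fingers move at their own pace and stop on an object; "force" is the grip in N (left out, the last holds). Time passes only in rows, so rows that repeat a pose let the fingers close. It gives the time, the measured TCP pose, the force and the opening at its end, in the units of the state.
- r.get_obs(): the state, without advancing time (a new reading comes with each control period).
- grab_frame(name): name is "scene" or "top"; returns a dict with "pixels" (384x512x3 uint8, red, green, blue), "mtx" (3x3 intrinsics, pixels), "distortion" ([k1, k2, p1, p2, k3] as OpenCV has them; the pictures are not rectified), "position" and "rotation" of the camera in the world. Camera axes: x right, y down, z forward; pixel columns grow to the right and rows downward; lengths in m; the calibration is good to about 2 mm. A picture is of the moment at which its call begins. There is no depth.
- r.hand_in(): hands the job in, once; it reports no verdict.
Trained networks look in the newest picture that a camera, given by its name, has taken for a name from the list of things; names that differ only in an ending like _2 or _b are one class to them, and where a whole thing is asked for, a point or a joint stands for the part that bears it (a point fixed in the world has none). Each returns a list of dicts, best first, with "confidence" (0 to 1); they miss things now and then, are a little off and sometimes report something else, mostly with a low value. They report only what shows in the picture. A call takes as long as a camera call.
- search_frame(label, camera): "point" ([column, row] as shares, 0 to 1, of the picture: columns of its width, rows of its height, amid what is visible of it).
- cut_out(label, camera): "pixels" (384x512 bool, what is visible of it) and "point" ([column, row] as shares, 0 to 1, of the picture: columns of its width, rows of its height, amid what is visible of it).
- pinpoint(label, camera): "point" ([column, row] as shares, 0 to 1, of the picture: columns of its width, rows of its height: a listed point, or the origin of a listed thing).
The state is a dict: "clock": time; "joints": joint angles; "qvel": joint speeds; "tau": joint torques, N m; "tcp_pos": TCP position; "orientation": TCP orientation; "contact_force": force on the tool from outside, world axes, zero at the start; "moment": the same for the moment, N m; "grip_width": finger opening in m.
Only numpy, scipy, OpenCV 4.12 (cv2) and the standard library are available. Lean on these libraries where they do the work, as an engineer would, in place of code of your own. Each camera call takes 0.05 s, during which the arm holds its last target.

### The job

The dust-proof sample bin has a clear flap that springs shut. Use the metal prop bar to push the flap's orange paddle down and leave the bar lying flat on the bed plate between paddle and end stop, so that the flap stays open by itself; only then lift the jar out of the bin and stand it upright inside the steel tray. Leave the flap propped open, keep the jar upright and do not disturb the beaker or the dropper bottle.

Things in the scene. Friction and masses are not known exactly. Their poses are not given: they have to be found in the camera images.
- bin: Fixed grey open box, 168 (x) x 120 (y) x 80 high, walls and floor 4 mm; origin: centre of its underside. On its +y side a bed plate, 90 wide, 4 thick, runs to y = 228 mm and ends in a black stop: 60 wide, inner face at y = 216, top z = 28, with two low cheeks (y 202 to 224, tops z = 16) 40 mm apart that leave 7 mm on each side of the bar.
- bin_hinge (a point): Middle of the flap's hinge, at x 0, y 68, z 88 mm in the bin's frame; the hinge axis runs along the bin's x.
- seat (a point): Top of the bed plate in the middle of the place for the bar (x 0, y 156, z 4 mm in the bin's frame); same axes as the bin. The bar belongs here with its length along y: one end at the stop or up to about 6 mm from it, the other end towards the box holding the paddle down.
- flap (a joint): Flap angle, rad: 0 shut, grows as it opens, stop at 1.75; springs shut (0.05 to 0.08 N m). Clear plate 166 x 122 x 3 over the whole box, in one piece with the orange paddle (see paddle_tip): pressing the paddle down swings the flap up. Propped by the bar it reads 1.55 to 1.72 and stands upright over the hinge, edge 220 mm above the worktop.
- paddle_tip (a point): Middle of the free edge of the orange paddle, which is 44 wide (x), 70 long, 4 thick and points from the hinge towards the bin's +y, 25 degrees above level when the flap is shut. Pressing it down takes 1 to 4 N. Moves with the flap.
- prop: Loose prop bar, aluminium with black rubber ends and bands, 26 (x) x 120 (y, its length) x 32 high, 150 g, ends alike; origin: centre of its underside. Gripped across its width 20 mm from its middle, away from the box, and lowered level over its seat, it presses the paddle down; the paddle's edge ends against its end face and the rising flap clears the gripper.
- jar: Amber sample jar with a white screw lid and a blue band, 53 diameter, 62 high, 60 g; origin at the centre of its underside. The lid is 51 diameter, from 48 to 62 mm above the underside. It stands inside the bin under the flap.
- tray: Steel tray fixed to the worktop, 130 x 130, rim 10 high, walls and floor 3 mm; origin at the centre of its underside.
- tray_mid (a point): Centre of the tray's inner floor, 3 mm above the worktop; same axes as the tray.
- beaker: Bystander: small clear beaker 51 x 55 x 51 high, origin under its centre.
- dropper: Bystander: amber dropper bottle 33 diameter, 94 high, origin under its centre.

How it is judged:
On the way, in this order (a step that is already met when the one before it is completed fails the run):
1. the flap stands open on the prop bar alone: bar down in its place, gripper touching nothing, jar still in the bin (value of joint flap above 1.3 rad and z of prop in the frame of bin below 0.012 m and y of prop in the frame of bin between 0.12 and 0.17 m and contact force between the fingers and anything else below 0.1 N and distance of jar from where it was at the start of the episode below 0.03 m), for 0.2 s.
2. the jar is lifted out of the bin past the propped flap (value of joint flap above 1.3 rad and z of prop in the frame of bin below 0.012 m and y of prop in the frame of bin between 0.12 and 0.17 m and z of jar in the frame of bin above 0.09 m), for 0.1 s.
At the end, for the whole second after the job is handed in: The flap is held open over 1.3 rad by the bar lying on the bed plate (underside under 12 mm up, centre 120 to 170 mm along y in the bin's frame); the jar is at rest on the tray floor, upright within 0.1 rad, centre within 36 mm of the tray's centre in its x and y (value of joint flap above 1.3 rad and z of prop in the frame of bin below 0.012 m and y of prop in the frame of bin between 0.12 and 0.17 m and x of jar in the frame of tray_mid between -0.036 and 0.036 m and y of jar in the frame of tray_mid between -0.036 and 0.036 m and z of jar in the frame of tray_mid below 0.006 m and angle between jar's own z axis and vertical below 0.1 rad and linear speed of each of jar, prop below 0.02 m/s); the robot touches nothing.
It fails at once if the jar is tipped by more than 0.5 rad (angle between jar's own z axis and vertical above 0.5 rad).
It fails at once if the beaker is moved by more than 30 mm (distance of beaker from where it was at the start of the episode above 0.03 m).
It fails at once if the dropper is moved by more than 30 mm (distance of dropper from where it was at the start of the episode above 0.03 m).
It also fails if it takes over 54 s, if anything falls off the work surface, if the arm or the gripper's body presses on something with over 40 N, if the wrist force passes 120 N, or if a joint passes its speed limit or range.

## Working session

There is one attempt and no reset: what is moved stays moved. The work goes in short steps, Python scripts to look and compute and a tool call to move; the robot and the scene stay as the last step left them, time stands still between calls to the robot, and variables do not carry over. Pictures are saved under pics/ and viewed, and the job is handed in when it is done.

Besides the shell and the picture viewer there is one more tool, called as name(argument=value, ...), one argument or row to a line, values as JSON. apply_moves: Moves the arm, as the interface text tells. Its arguments: {"type":"object","properties":{"commands":{"type":"array"},"force":{"type":"number"}},"required":["commands"]}

```bash
mkdir -p pics; ls; cat > h.py <<'E'
import numpy as np, cv2
from bench import r, grab_frame, search_frame, cut_out, pinpoint
from scipy.spatial.transform import Rotation as R
def Rm(x):
    x=np.array(x,float)
    if x.shape==(3,3): return x
    if x.size==3: return R.from_rotvec(x).as_matrix()
    return R.from_quat(x).as_matrix()
def save(f,n): cv2.imwrite('pics/'+n,cv2.cvtColor(f['pixels'],cv2.COLOR_RGB2BGR))
def ray(f,px):
    u=cv2.undistortPoints(np.array([[px]],float),np.array(f['mtx']),np.array(f['distortion']))[0,0]
    d=Rm(f['rotation'])@np.array([u[0],u[1],1]); return np.array(f['position']),d/np.linalg.norm(d)
def atz(f,px,z):
    o,d=ray(f,px); return o+d*(z-o[2])/d[2]
def tri(rs):
    A=np.zeros((3,3));b=np.zeros(3)
    for o,d in rs:
        P=np.eye(3)-np.outer(d,d);A+=P;b+=P@o
    x=np.linalg.solve(A,b); return x,[np.linalg.norm((np.eye(3)-np.outer(d,d))@(x-o))*1e3 for o,d in rs]
def proj(f,P):
    Rw=Rm(f['rotation']);t=-Rw.T@np.array(f['position'])
    return cv2.projectPoints(np.array(P,float).reshape(-1,3),cv2.Rodrigues(Rw.T)[0],t,np.array(f['mtx']),np.array(f['distortion']))[0][:,0]
E
python3 - <<'E'
from h import *
np.set_printoptions(precision=4,suppress=True)
o=r.get_obs(); print(o, r.tcp_to_grasp)
F={}
for c in ['scene','top']:
    f=F[c]=grab_frame(c); save(f,c+'0.png'); print(c,f['position'],f['rotation'],f['mtx'])
for n in ['bin','bin_hinge','seat','paddle_tip','prop','jar','tray','tray_mid','beaker','dropper']:
    best={}
    for c in F:
        l=pinpoint(n,c)
        for k in l[:2]:
            p=np.array(k['point'])*[512,384]; print(n,c,round(k['confidence'],2),p.round(1),atz(F[c],p,0).round(3))
        if l: best[c]=ray(F[c],np.array(l[0]['point'])*[512,384])
    if len(best)==2: print('   TRI',tri(list(best.values())))
E
```

```text
pics
{'clock': 0.0, 'joints': array([-1.3841,  0.4778,  0.0223,  1.5564, -0.0115,  1.1093, -0.0831]), 'qvel': array([-0.0006, -0.0001,  0.0014,  0.0011,  0.0001, -0.0007, -0.    ]), 'tau': array([ -0.0006, -59.6458,   1.6077, -28.1211,   0.0124,   0.0094,
         0.    ]), 'tcp_pos': array([0.196 , 0.6453, 0.2303]), 'orientation': array([ 0.2299,  1.5585, -0.2328]), 'contact_force': array([ 0.5999, -0.9668, -0.4562]), 'moment': array([-0.0729, -0.0242,  0.0213]), 'grip_width': 0.08536675081323158} 0.0187
scene [ 0.1625 -0.6881  0.7361] [-2.2     0.5705 -0.2839] [[379.8296   0.     261.4373]
 [  0.     379.8296 188.3804]
 [  0.       0.       1.    ]]
top [ 0.3475 -0.0233  1.167 ] [-2.2264  1.9777 -0.2172] [[361.5263   0.     258.5445]
 [  0.     361.5263 191.4739]
 [  0.       0.       1.    ]]
bin scene 0.92 [266.1 220.5] [ 0.552 -0.037  0.   ]
bin scene 0.52 [312.4 308.7] [ 0.502 -0.331  0.   ]
bin top 0.84 [269.  204.6] [ 0.559 -0.039  0.   ]
   TRI (array([ 0.5559, -0.0375, -0.0005]), [np.float64(3.6287957022411126), np.float64(3.6287957022412503)])
bin_hinge scene 0.8 [259.3 18
[... 1234 characters left out ...]
ay_mid scene 0.92 [313.7 311.4] [ 0.5   -0.338  0.   ]
tray_mid top 0.92 [354.3 233. ] [ 0.499 -0.323  0.   ]
   TRI (array([ 0.5049, -0.3288, -0.0176]), [np.float64(3.6975650380892597), np.float64(3.6975650380891705)])
beaker scene 0.68 [239.3 155.9] [0.629 0.28  0.   ]
beaker top 0.48 [169.8 175.1] [0.619 0.301 0.   ]
   TRI (array([ 0.6306,  0.3023, -0.0155]), [np.float64(8.15990474805823), np.float64(8.159904748057997)])
dropper scene 0.59 [265.7 223.1] [ 0.546 -0.046  0.   ]
dropper scene 0.47 [337.6 251.1] [ 0.657 -0.223  0.   ]
dropper top 0.67 [322.9 184.4] [ 0.648 -0.209  0.   ]
   TRI (array([ 0.5447, -0.1678,  0.1404]), [np.float64(66.9873590162417), np.float64(66.9873590162417)])
```

View pics/scene0.png

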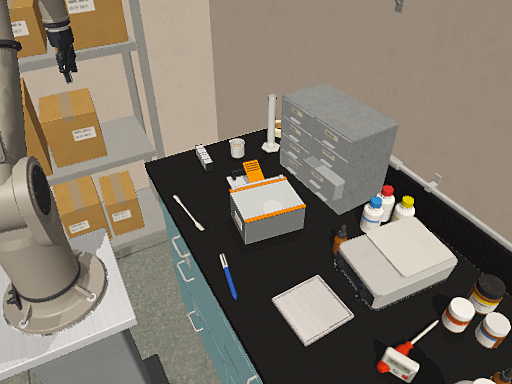

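View pics/top0.png

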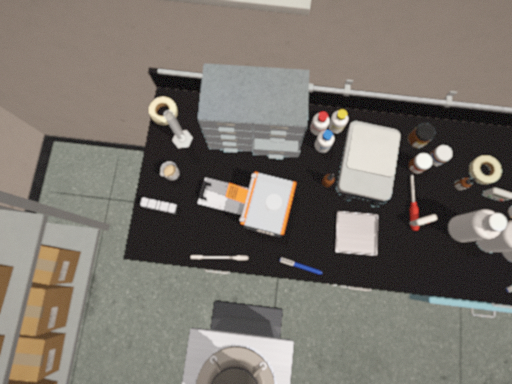

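The scene view shows the bin at (268,210) with the jar under the clear flap, the orange paddle at (252,172), the prop bar at (204,157), the beaker at (237,148), the tray at (312,310) and the dropper at (340,240). In the top view they are at: bin (268,203), paddle (236,193), bed plate (213,195), prop (158,206), beaker (170,171), tray (356,233), dropper (328,180). Next I get closer crops for the yaw angles.

```bash
python3 - <<'E'
from h import *
np.set_printoptions(precision=4,suppress=True)
for c,(x,y,w,h) in {'scene':(180,130,140,110),'top':(130,155,180,100)}.items():
    im=cv2.imread(f'pics/{c}0.png')[y:y+h,x:x+w]
    k=min(800/w,600/h); cv2.imwrite(f'pics/{c}0c.png',cv2.resize(im,None,fx=int(k),fy=int(k),interpolation=cv2.INTER_CUBIC))
F={c:grab_frame(c) for c in ['scene','top']}
for n in ['prop','bin','flap','paddle_tip','jar','dropper','beaker','tray']:
    for c in F:
        for k in cut_out(n,c)[:1]:
            m=k['pixels'].astype(np.uint8); cs,_=cv2.findContours(m,0,2); ct=max(cs,key=cv2.contourArea)
            print(n,c,round(k['confidence'],2),m.sum(),np.round(np.array(k['point'])*[512,384],1),cv2.boxPoints(cv2.minAreaRect(ct)).round(1).tolist())
            np.save(f'm_{n}_{c}.npy',m)
E
```

```text
prop scene 0.64 249 [203.8 159.6] [[193.60000610351562, 147.1999969482422], [202.39999389648438, 142.8000030517578], [215.0, 168.0], [206.1999969482422, 172.39999389648438]]
prop top 0.87 373 [159.9 204.1] [[138.1999969482422, 205.89999389648438], [140.3000030517578, 195.89999389648438], [180.1999969482422, 204.60000610351562], [178.0, 214.5]]
bin scene 0.74 4398 [262.5 206.4] [[218.1999969482422, 169.8000030517578], [288.3999938964844, 149.3000030517578], [310.70001220703125, 225.60000610351562], [240.5, 246.10000610351562]]
bin top 0.6 3684 [254.1 198.7] [[193.8000030517578, 214.6999969482422], [207.5, 159.89999389648438], [295.79998779296875, 181.89999389648438], [282.1000061035156, 236.8000030517578]]
flap scene 0.55 2413 [263.7 195.8] [[221.6999969482422, 174.60000610351562], [276.3999938964844, 148.39999389648438], [303.79998779296875, 205.6999969482422], [249.10000610351562, 231.89999389648438]]
flap top 0.98 2714 [260.2 198.9] [[218.60000610351562, 218.39999389648438], [231.89999389648438, 165.5], [296.3999938964844, 181.60000610351562], [283.1000061035156, 234.5]]
paddle_tip
[... 451 characters left out ...]
.29998779296875, 230.5], [336.29998779296875, 254.5]]
beaker scene 0.67 263 [238.6 146.4] [[229.0, 138.0], [244.0, 138.0], [244.0, 157.0], [229.0, 157.0]]
beaker top 0.79 245 [166.6 170.2] [[157.8000030517578, 173.39999389648438], [164.8000030517578, 159.39999389648438], [181.1999969482422, 167.60000610351562], [174.1999969482422, 181.60000610351562]]
tray scene 0.64 3194 [311.5 307.2] [[270.79998779296875, 298.79998779296875], [320.0, 265.3999938964844], [355.0, 316.8999938964844], [305.70001220703125, 350.29998779296875]]
tray top 0.69 1677 [357.9 233.9] [[334.79998779296875, 252.8000030517578], [336.6000061035156, 211.5], [378.6000061035156, 213.1999969482422], [376.8999938964844, 254.5]]
```

View pics/scene0c.png

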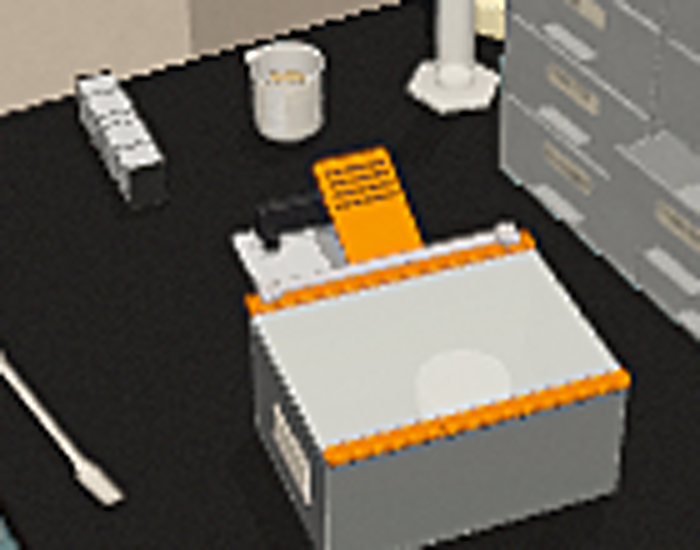

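View pics/top0c.png

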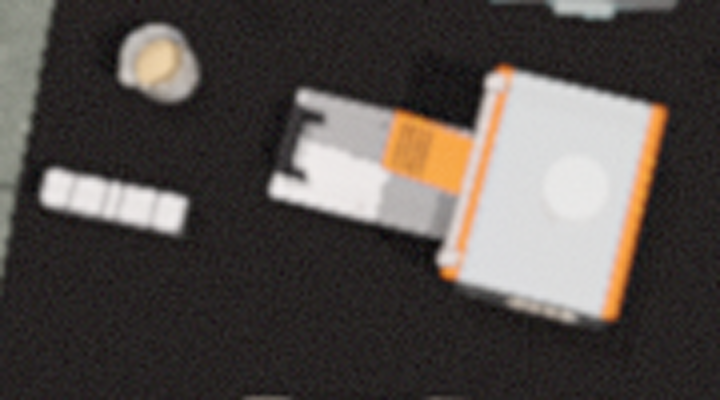

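```bash
cat > fit.py <<'E'
from h import *
from scipy.optimize import least_squares
np.set_printoptions(precision=4,suppress=True)
T=lambda u,v:(130+u/4-.4,155+v/4-.4)
S=lambda u,v:(180+u/5-.4,130+v/5-.4)
c,s=np.cos(np.radians(25)),np.sin(np.radians(25))
pt=lambda x:(x,68+70*c,88+70*s)
D={'top':[(T(400,110),pt(22)),(T(383,168),pt(-22)),(T(302,90),(45,228,4)),(T(269,195),(-45,228,4)),(T(665,107),(83,-54,89)),(T(610,320),(-83,-54,89))],
'scene':[(S(316,160),pt(-22)),(S(384,150),pt(22)),(S(330,460),(-83,-54,88)),(S(628,380),(83,-54,88)),(S(618,492),(84,-60,0)),(S(235,236),(-45,228,4))]}
def bw(p,P):
    x,y,a=p; return np.c_[R.from_euler('z',a).apply(np.array(P)/1e3)]+[x,y,0]
if __name__=='__main__':
    F={k:grab_frame(k) for k in D}
    def res(p): return np.concatenate([(proj(F[k],bw(p,[d[1] for d in D[k]]))-np.array([d[0] for d in D[k]])).ravel() for k in D])
    q=least_squares(res,[.555,-.037,-.2],loss='soft_l1'); print(q.x); print(res(q.x).reshape(-1,2).round(1))
    for k in D: # each alone
        f=lambda p:(proj(F[k],bw(p,[d[1] for d in D[k]]))-np.array([d[0] for d in D[k]])).ravel()
        print(k,least_squares(f,q.x).x)
    for k in D:
        im=cv2.cvtColor(F[k]['pixels'],cv2.COLOR_RGB2BGR); im=cv2.resize(im,None,fx=5,fy=5,interpolation=cv2.INTER_CUBIC)
        def poly(P,col,closed=True): cv2.polylines(im,[((proj(F[k],bw(q.x,P))+.5)*5).astype(int)],closed,col,1)
        for z in (0,80): poly([(-84,-60,z),(84,-60,z),(84,60,z),(-84,60,z)],(0,0,255))
        poly([(-45,60,4),(-45,228,4),(45,228,4),(45,60,4)],(0,255,0))
        poly([(-30,216,28),(-30,228,28),(30,228,28),(30,216,28)],(255,0,255))
        poly([(-22,68,88),pt(-22),pt(22),(22,68,88)],(255,0,0))
        poly([(-83,68,88),(83,68,88),(83,-54,88),(-83,-54,88)],(255,255,0))
        x0,y0=((130*5,155*5) if k=='top' else (180*5,130*5)); cv2.imwrite(f'pics/fit_{k}.png',im[y0:y0+590,x0:x0+800])
E
python3 fit.py
```

```text
[ 0.5506 -0.042  -0.1347]
[[ 0.6  0.6]
 [ 0.9  0.1]
 [ 1.3  0. ]
 [ 1.8 -0.4]
 [-1.5 -0.4]
 [-0.5 -1.2]
 [-0.5  1.2]
 [ 0.6 -0. ]
 [-1.4 -2.7]
 [-0.3 -2.8]
 [ 0.3  0.3]
 [-0.6  0.3]]
top [ 0.5493 -0.0409 -0.1384]
scene [ 0.5499 -0.0451 -0.1348]
```

```bash
sed -i 's/,-54,8/,-60,8/g' fit.py; python3 fit.py
```

```text
[ 0.5504 -0.0401 -0.138 ]
[[-0.   0.5]
 [ 0.2 -0. ]
 [ 0.8 -0.2]
 [ 1.3 -0.6]
 [-0.2  0.1]
 [ 0.7 -0.7]
 [-0.7  0.8]
 [ 0.3 -0.3]
 [-1.1 -1.6]
 [ 0.2 -1.6]
 [-0.2  0. ]
 [-0.7 -0.1]]
top [ 0.5497 -0.0388 -0.1388]
scene [ 0.5501 -0.0425 -0.1396]
```

```bash
echo
```

```text
(no output)
```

View pics/fit_top.png

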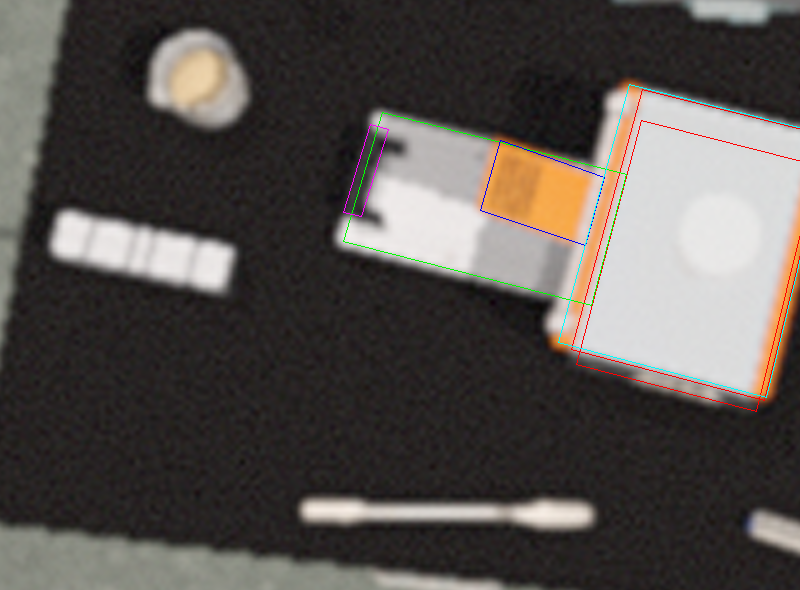

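View pics/fit_scene.png

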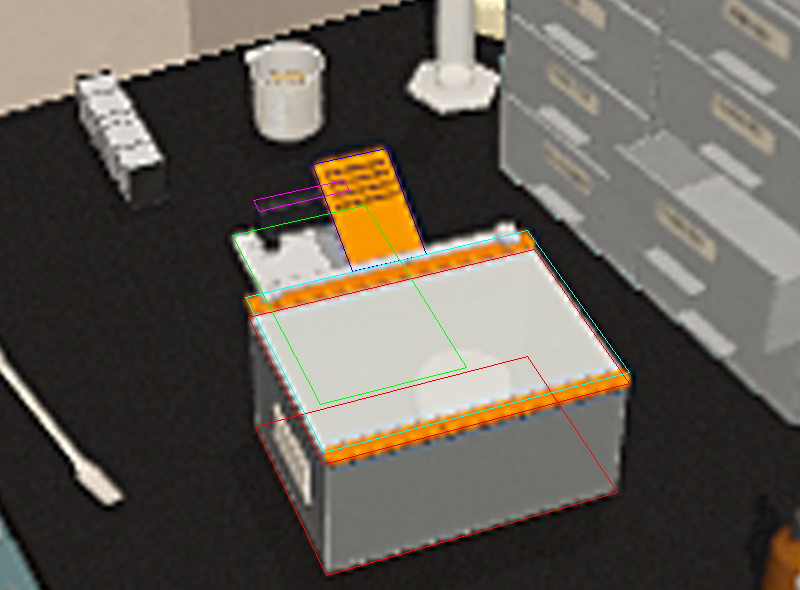

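```bash
python3 - <<'E'
import cv2,numpy as np
a=cv2.imread('pics/scene0.png')[138:178,188:224]; b=cv2.imread('pics/top0.png')[190:222,132:186]
a=cv2.resize(a,None,fx=14,fy=14,interpolation=cv2.INTER_CUBIC); cv2.imwrite('pics/pa.png',np.clip(a*1.5,0,255).astype(np.uint8))
b=cv2.resize(b,None,fx=14,fy=14,interpolation=cv2.INTER_CUBIC); cv2.imwrite('pics/pb.png',np.clip(b.astype(float)*1.0,0,255).astype(np.uint8))
E
```

```text
(no output)
```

View pics/pa.png

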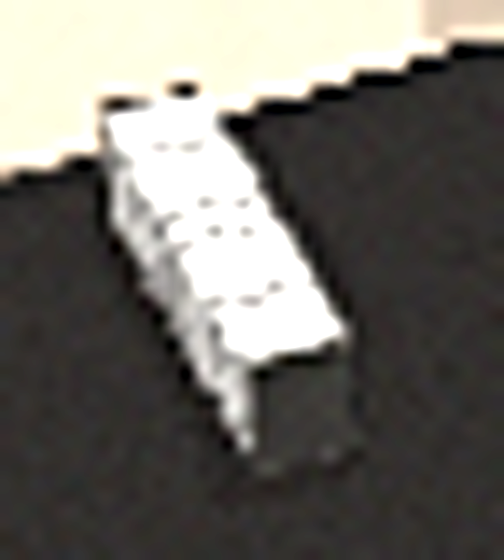

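View pics/pb.png

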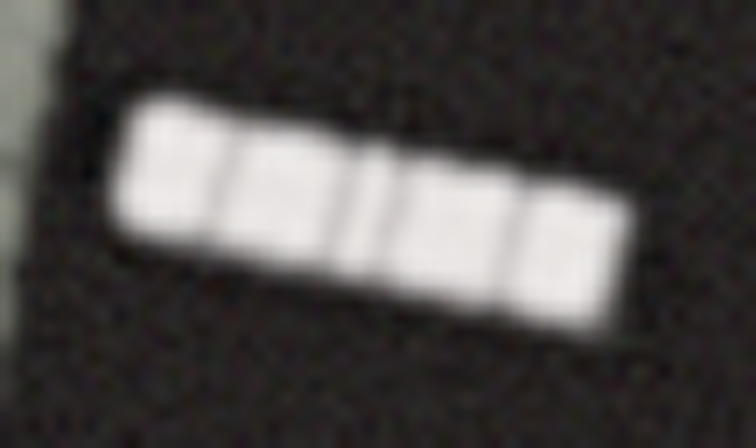

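```bash
python3 - <<'E'
from fit import *
A=lambda u,v:(188+u/14-.46,138+v/14-.46); B=lambda u,v:(132+u/14-.46,190+v/14-.46)
F={k:grab_frame(k) for k in D}
def run(L):
    P={'scene':[(A(250,360),(-13,-L,32)),(A(345,335),(13,-L,32)),(A(105,112),(-13,L,32)),(A(212,100),(13,L,32)),(A(352,458),(13,-L,0)),(A(252,455),(-13,-L,0))],
    'top':[(B(130,100),(13,L,32)),(B(115,230),(-13,L,32)),(B(630,195),(13,-L,32)),(B(602,325),(-13,-L,32))]}
    for ks in (['scene','top'],['scene'],['top']):
        res=lambda p:np.concatenate([(proj(F[k],bw(p,[d[1] for d in P[k]]))-np.array([d[0] for d in P[k]])).ravel() for k in ks])
        q=least_squares(res,[.514,.32,-.2]); print(L,ks,q.x,q.cost)
        if len(ks)==2: print(res(q.x).reshape(-1,2).round(1).tolist())
run(60);run(57)
# jar: lid white disc in both views
print(tri([ray(F['scene'],(180+462/5-.4,130+388/5-.4)),ray(F['top'],(130+575/4-.4,155+188/4-.4))]))
o=r.get_obs(); M=Rm(o['orientation']); print(M)
# dropper, beaker
for n,p1,p2 in [('dropper',(338,237),(328,180)),('beaker',(238.6,146.4),(166.6,170.2))]: print(n,tri([ray(F['scene'],p1),ray(F['top'],p2)]))
E
```

```text
60 ['scene', 'top'] [ 0.5119  0.312  -0.092 ] 7.489731148437977
[[-0.6, 0.1], [0.4, 0.0], [-0.8, -1.0], [-1.1, -1.8], [0.6, -0.7], [0.1, 1.4], [0.3, 0.1], [-0.8, -1.4], [1.0, 1.0], [0.9, -0.4]]
60 ['scene'] [ 0.5126  0.3102 -0.1155] 3.8488687609486876
60 ['top'] [ 0.5112  0.313  -0.0704] 2.187093696076658
57 ['scene', 'top'] [ 0.5118  0.3115 -0.0857] 5.260900409541498
[[-0.7, -0.3], [0.2, -0.4], [-0.6, -0.4], [-1.0, -1.2], [0.4, -1.2], [-0.1, 1.0], [1.3, 0.4], [0.2, -1.0], [0.2, 0.7], [0.2, -0.6]]
57 ['scene'] [ 0.5122  0.3089 -0.1073] 2.1165625149814877
57 ['top'] [ 0.5112  0.3129 -0.0673] 1.318635274035554
(array([ 0.5605, -0.0507,  0.0565]), [np.float64(0.5653416272396068), np.float64(0.5653416272399681)])
[[-0.      0.2906  0.9568]
 [ 0.      0.9568 -0.2906]
 [-1.      0.     -0.    ]]
dropper (array([ 0.653 , -0.2169,  0.0478]), [np.float64(1.0765958921083019), np.float64(1.0765958921082162)])
beaker (array([0.6344, 0.3064, 0.0209]), [np.float64(5.085909324319942), np.float64(5.085909324320141)])
```

```bash
cat >> h.py <<'E'
def row(pos,yaw,show=True):
    """target TCP pos, tool-y heading (world rad), tool x down -> shift mm, turn"""
    o=r.get_obs(); M=Rm(o['orientation']); p=np.array(o['tcp_pos'])
    d=M.T@(np.array(pos)-p)*1e3
    y=np.array([np.cos(yaw),np.sin(yaw),0]);x=np.array([0,0,-1.]);z=np.cross(x,y)
    t=R.from_matrix(M.T@np.c_[x,y,z]).as_rotvec()
    print('clock',o['clock'],'tcp',p.round(4),'F',np.round(o['contact_force'],1),'w',round(o['grip_width'],4)); print('shift',d.round(1),'turn',t.round(3),'rows',max(np.linalg.norm(d)/50,np.linalg.norm(t)/.15))
    return d,t
E
python3 -c "
from h import *
row([.5138,.3314,.15],-.09)"
```

```text
clock 2.3 tcp [0.1961 0.6459 0.2313] F [-0.2  0.1  0.1] w 0.0855
shift [  81.3 -208.6  395.4] turn [ 1.366 -0.     0.   ] rows 9.106191611155113
```

apply_moves(
  commands=[
    [85,81,-208.6,395.4,1.366,0,0],
    [85,81,-208.6,395.4,1.366,0,0],
    [85,81,-208.6,395.4,1.366,0,0],
    [85,81,-208.6,395.4,1.366,0,0],
    [85,81,-208.6,395.4,1.366,0,0],
    [85,81,-208.6,395.4,1.366,0,0],
    [85,81,-208.6,395.4,1.366,0,0],
    [85,81,-208.6,395.4,1.366,0,0],
    [85,81,-208.6,395.4,1.366,0,0],
    [85,81,-208.6,395.4,1.366,0,0],
    [85,81,-208.6,395.4,1.366,0,0],
    [85,81,-208.6,395.4,1.366,0,0],
  ],
  force=80,
)

```text
clock: 3.5
tcp_pos: [0.513, 0.3329, 0.1503]
orientation: [1.274, 1.168, -1.273]
contact_force: [-1.0, 0.3, 0.9]
grip_width: 0.0851
```

```bash
python3 -c "
from h import *
row([.5138,.3314,.005],-.09)
print(r.get_obs()['joints'])
for c in ['scene','top']: save(grab_frame(c),c+'1.png')
a=cv2.imread('pics/scene1.png')[40:240,120:330];cv2.imwrite('pics/s1.png',cv2.resize(a,None,fx=3,fy=3))
a=cv2.imread('pics/top1.png')[140:260,100:300];cv2.imwrite('pics/t1.png',cv2.resize(a,None,fx=4,fy=4))
"
```

```text
clock 3.5 tcp [0.513  0.3329 0.1503] F [-1.   0.3  0.9] w 0.0851
shift [145.3   1.1   1.6] turn [ 0.003 -0.001  0.001] rows 2.9069595797149828
[-0.97400141  0.48227685  0.39755293  1.80963508 -0.23355182  0.8956583
 -0.55740619]
```

View pics/s1.png

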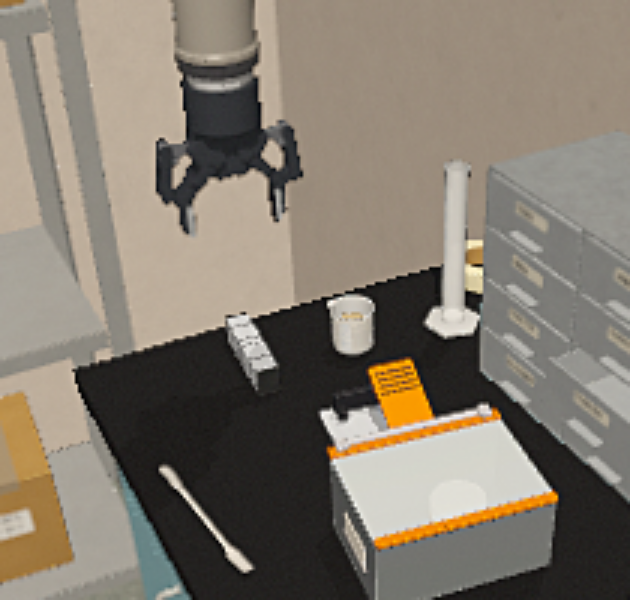

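View pics/t1.png

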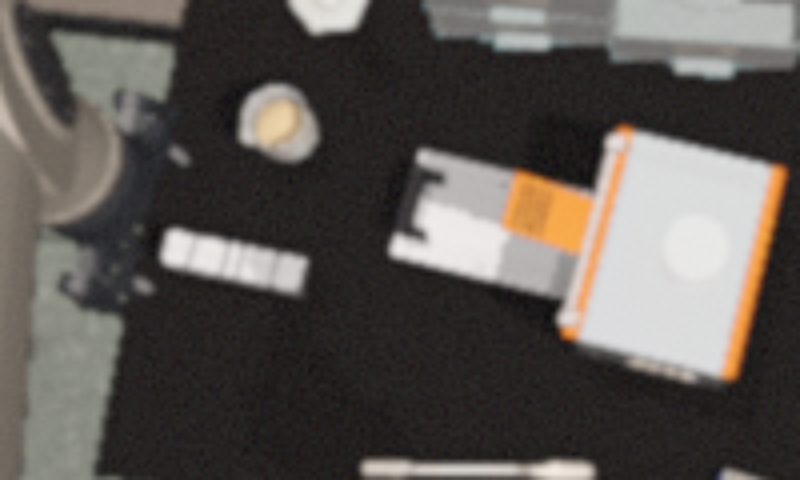

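The gripper hangs above the bar, its fingertips at (188,232) and (280,217) in the scene crop, straddling the bar and well left of the beaker. Descending now.

apply_moves(
  commands=[
    [85,40,1.1,1.6,0,0,0],
    [85,80,1.1,1.6,0,0,0],
    [85,110,1.1,1.6,0,0,0],
    [85,130,1.1,1.6,0,0,0],
    [85,144,1.1,1.6,0,0,0],
    [85,144,1.1,1.6,0,0,0],
    [85,144,1.1,1.6,0,0,0],
  ],
)

```text
clock: 4.3
tcp_pos: [0.5149, 0.3306, 0.007]
orientation: [1.275, 1.166, -1.274]
contact_force: [-0.1, -0.5, -0.6]
grip_width: 0.085
```

```bash
python3 -c "
from h import *
row([.5138,.3314,.005],-.09)
for c in ['scene','top']: save(grab_frame(c),c+'2.png')
a=cv2.imread('pics/scene2.png')[80:240,150:310];cv2.imwrite('pics/s2.png',cv2.resize(a,None,fx=3.7,fy=3.7,interpolation=2))
a=cv2.imread('pics/top2.png')[140:260,100:300];cv2.imwrite('pics/t2.png',cv2.resize(a,None,fx=4,fy=4,interpolation=2))
"
```

```text
clock 4.3 tcp [0.5149 0.3306 0.007 ] F [-0.1 -0.5 -0.6] w 0.085
shift [ 2.  -1.2 -0.7] turn [ 0.001 -0.001 -0.001] rows 0.04855141922713269
```

View pics/s2.png

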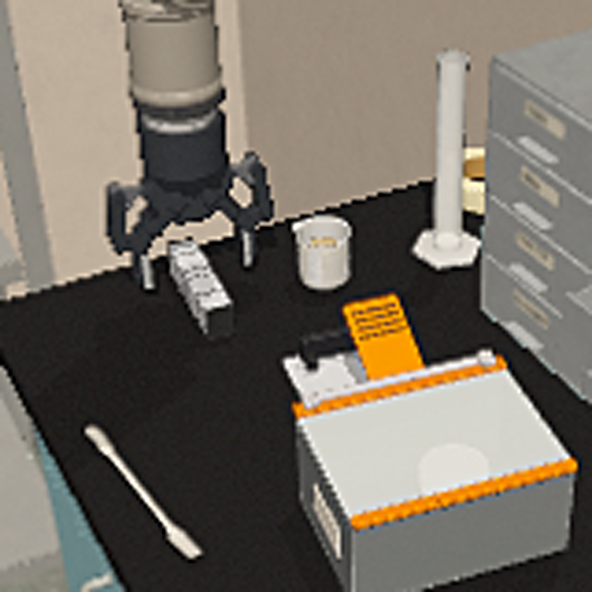

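View pics/t2.png

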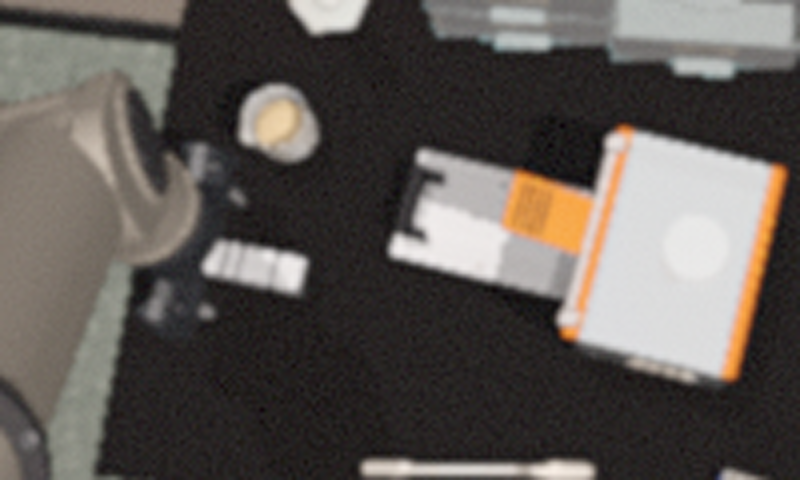

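The fingers stand on either side of the bar, tips at (150,285) and (248,262) in the scene crop; the beaker is at (322,255), clear. Closing.

apply_moves(
  commands=[
    [10,2,0,0,0,0,0],
    [10,2,0,0,0,0,0],
    [10,2,0,0,0,0,0],
    [10,2,0,0,0,0,0],
    [10,2,0,0,0,0,0],
    [10,2,0,0,0,0,0],
    [10,2,0,0,0,0,0],
    [10,2,0,0,0,0,0],
  ],
  force=80,
)

```text
clock: 5.2
tcp_pos: [0.5152, 0.3299, 0.0047]
orientation: [1.276, 1.165, -1.275]
contact_force: [-0.6, 0.0, 6.0]
grip_width: 0.0248
```

apply_moves(
  commands=[
    [10,-20,0,0,0,0,0],
    [10,-50,0,0,0,0,0],
    [10,-90,0,0,0,0,0],
    [10,-130,0,0,0,0,0],
    [10,-165,0,0,0,0,0],
    [10,-165,0,0,0,0,0],
  ],
)

```text
clock: 5.8
tcp_pos: [0.5174, 0.331, 0.174]
orientation: [1.283, 1.165, -1.268]
contact_force: [-0.0, -0.0, -1.4]
grip_width: 0.0247
```

```bash
python3 -c "
from h import *
row([.5138,.3314,.17],-.09)
for c in ['scene','top']: save(grab_frame(c),c+'3.png')
a=cv2.imread('pics/scene3.png')[30:190,130:290];cv2.imwrite('pics/s3.png',cv2.resize(a,None,fx=3.7,fy=3.7,interpolation=2))
a=cv2.imread('pics/top3.png')[140:260,100:300];cv2.imwrite('pics/t3.png',cv2.resize(a,None,fx=4,fy=4,interpolation=2))
"
```

```text
clock 5.8 tcp [0.5174 0.331  0.174 ] F [-0.  -0.  -1.4] w 0.0247
shift [ 4.  -3.6 -0. ] turn [-0.    -0.006 -0.006] rows 0.10760617509050034
```

View pics/s3.png

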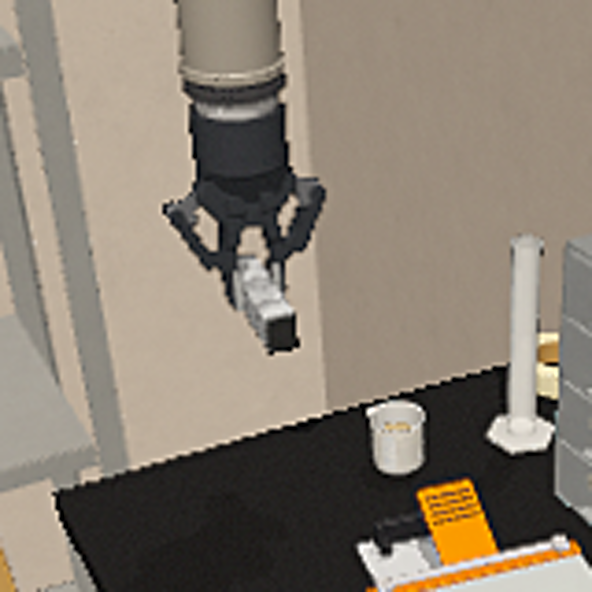

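View pics/t3.png

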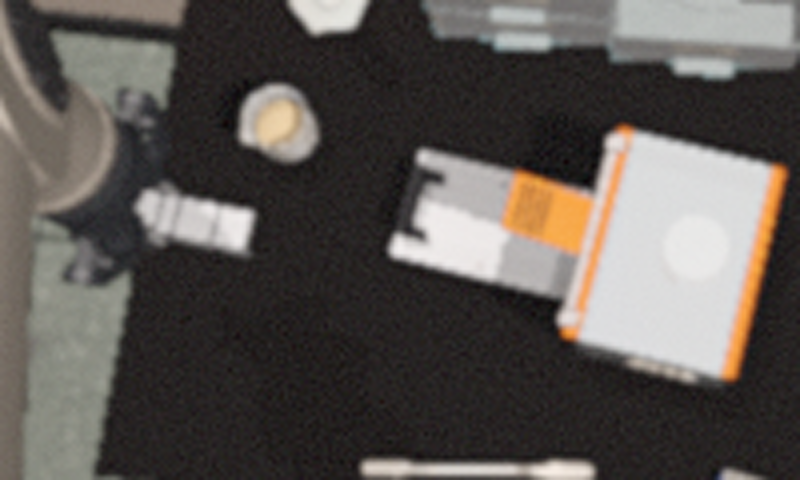

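The bar is held and looks level in both views: its free end is at (280,330) in the scene crop and (252,230) in the top crop. Measuring where it sits in the hand.

```bash
python3 - <<'E'
from fit import *
from bench import grab_frame
F={k:grab_frame(k) for k in D}
for k,(x,y,w,h) in {'scene':(185,90,40,45),'top':(130,180,40,30)}.items():
    im=cv2.resize(cv2.imread(f'pics/{k}3.png')[y:y+h,x:x+w],None,fx=14,fy=14,interpolation=2)
    zb=.174-.0047
    for s,col in ((13,(0,0,255)),(20,(0,255,0))):
        a=-.095; c=np.array([.5174,.331])-R.from_euler('z',a).apply([0,s/1e3,0])[:2]
        def poly(P): 
            Q=R.from_euler('z',a).apply(np.array(P)/1e3)+[c[0],c[1],zb]
            cv2.polylines(im,[((proj(F[k],Q)-[x,y]+.5)*14).astype(int)],True,col,1)
        poly([(-13,-60,32),(13,-60,32),(13,60,32),(-13,60,32)]);poly([(-13,-60,32),(13,-60,32),(13,-60,0),(-13,-60,0)])
    cv2.imwrite(f'pics/h_{k}.png',im)
E
```

```text
(no output)
```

View pics/h_scene.png

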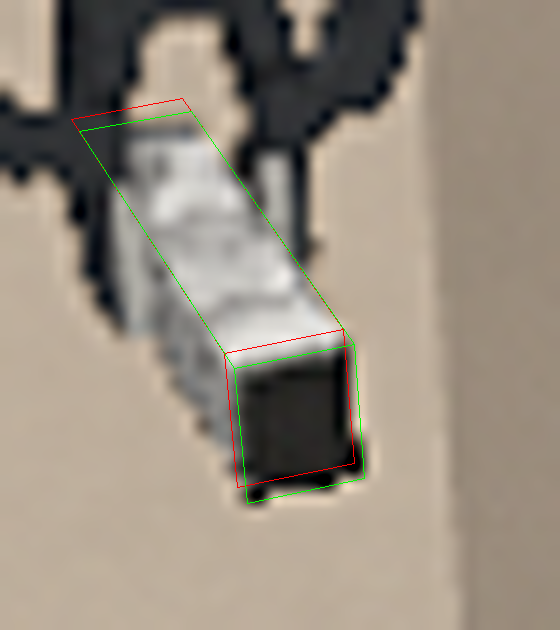

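View pics/h_top.png

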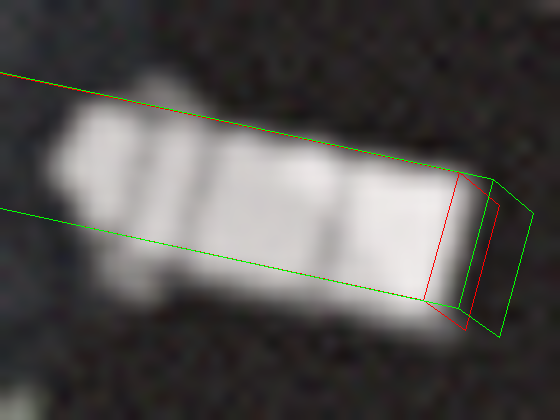

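```bash
python3 -c "
from h import *
row([.5737,.1284,.15],-.1385)"
```

```text
clock 6.0 tcp [0.5135 0.3292 0.1675] F [-0.1  0.4 -1.8] w 0.0251
shift [ 17.7  78.  194.5] turn [0.049 0.002 0.002] rows 4.206643962881353
```

apply_moves(
  commands=[
    [10,8,40,98,0.025,0,0],
    [10,17.7,78,194.5,0.049,0,0],
    [10,17.7,78,194.5,0.049,0,0],
    [10,17.7,78,194.5,0.049,0,0],
    [10,17.7,78,194.5,0.049,0,0],
    [10,17.7,78,194.5,0.049,0,0],
    [10,17.7,78,194.5,0.049,0,0],
    [10,17.7,78,194.5,0.049,0,0],
  ],
)

```text
clock: 6.8
tcp_pos: [0.5742, 0.1316, 0.1509]
orientation: [1.308, 1.143, -1.309]
contact_force: [0.0, 0.9, -1.7]
grip_width: 0.0246
```

```bash
cat > held.py <<'E'
from fit import *
import sys
tag=sys.argv[1]; ss=[float(v) for v in sys.argv[2].split(',')]
F={}
for k,(x,y,w,h) in {'scene':(215,110,75,80),'top':(180,165,75,55)}.items():
    o=r.get_obs(); f=F[k]=grab_frame(k); save(f,f'{k}{tag}.png')
    M=Rm(o['orientation']); t=np.array(o['tcp_pos']); print(t.round(4), M.round(3).tolist(), o['clock'])
    im=cv2.cvtColor(f['pixels'],cv2.COLOR_RGB2BGR)[y:y+h,x:x+w]
    K=7 if k=='scene' else 10
    im=cv2.resize(im,None,fx=K,fy=K,interpolation=2)
    for s,col in zip(ss,((0,0,255),(0,255,0))):
        def poly(P):
            # bar frame: x=tool y, y=-tool... ; z=-tool x ; y = z cross x
            bx=M[:,1];bz=-M[:,0];by=np.cross(bz,bx)
            Q=t+np.array([bx*p[0]/1e3+by*(p[1]-s)/1e3+bz*(p[2]-4.7)/1e3 for p in P])
            cv2.polylines(im,[((proj(f,Q)-[x,y]+.5)*K).astype(int)],True,col,1)
        poly([(-13,-60,32),(13,-60,32),(13,60,32),(-13,60,32)]);poly([(-13,-60,32),(13,-60,32),(13,-60,0),(-13,-60,0)]);poly([(-13,-60,32),(-13,60,32),(-13,60,0),(-13,-60,0)])
    cv2.imwrite(f'pics/h{tag}_{k}.png',im)
E
python3 held.py 4 14,20
python3 -c "
from h import *
row([.5737,.1284,.05],-.1385)"
```

```text
[0.5742 0.1316 0.1509] [[-0.001, 0.991, -0.135], [0.001, -0.135, -0.991], [-1.0, -0.001, -0.0]] 6.8
[0.5743 0.1315 0.1511] [[-0.001, 0.991, -0.135], [0.001, -0.135, -0.991], [-1.0, -0.001, -0.0]] 6.85
clock 6.9 tcp [0.5744 0.1312 0.1513] F [ 0.2 -1.4 -1.5] w 0.0248
shift [101.3  -0.3   2.9] turn [ 0.003 -0.     0.001] rows 2.026732160880461
```

View pics/h4_scene.png

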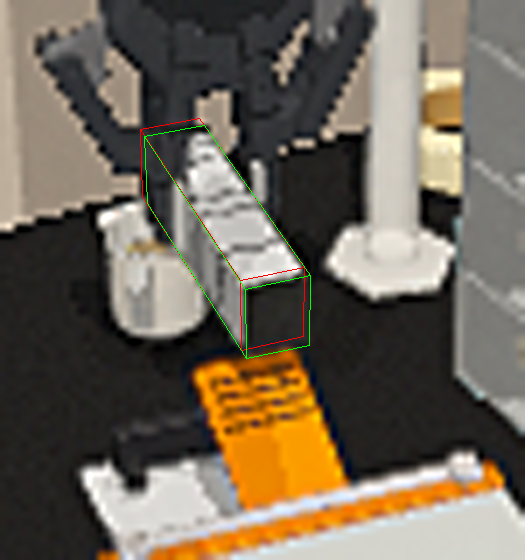

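View pics/h4_top.png

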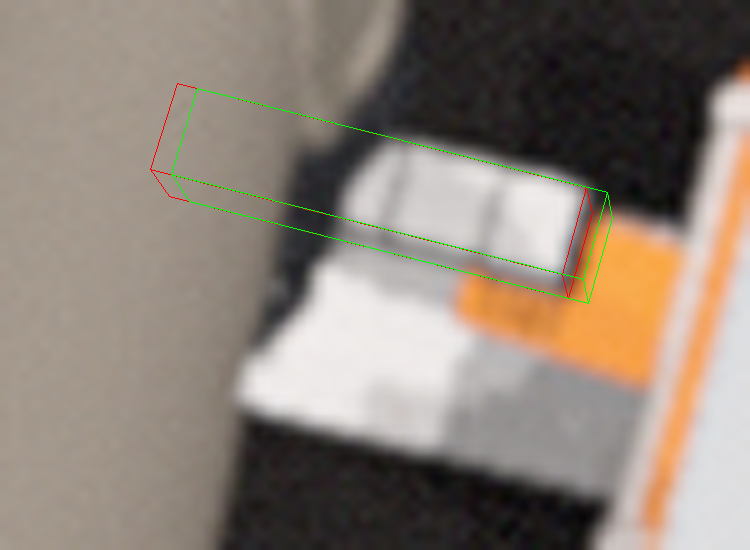

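```bash
python3 -c "
from h import *
row([.5731,.1259,.13],-.1385)"
```

```text
clock 6.9 tcp [0.5744 0.1312 0.1513] F [ 0.2 -1.4 -1.5] w 0.0248
shift [21.3 -0.6  5.4] turn [ 0.003 -0.     0.001] rows 0.4396014045633202
```

apply_moves(
  commands=[
    [10,10,-0.6,5.4,0.003,0,0],
    [10,20,-0.6,5.4,0.003,0,0],
    [10,20,-0.6,5.4,0.003,0,0],
    [10,20,-0.6,5.4,0.003,0,0],
  ],
  force=100,
)

```text
clock: 7.3
tcp_pos: [0.5733, 0.1236, 0.131]
orientation: [1.312, 1.139, -1.314]
contact_force: [0.3, 0.6, -0.9]
grip_width: 0.0243
```

```bash
python3 -c "
from h import *
row([.5731,.1259,.045],-.1385)"
```

```text
clock 7.3 tcp [0.5733 0.1236 0.131 ] F [ 0.3  0.6 -0.9] w 0.0243
shift [86.  -0.4 -2.3] turn [-0.004  0.001  0.001] rows 1.7204956813517907
```

```bash
python3 -c "
from h import *
for i in range(6):
    print(np.round(r.get_obs()['tcp_pos'],4)); grab_frame('top')
row([.5731,.1259,.045],-.1385)"
```

```text
[0.5733 0.1236 0.131 ]
[0.5736 0.1237 0.1314]
[0.5738 0.1238 0.1317]
[0.5739 0.1238 0.1318]
[0.5739 0.1238 0.1319]
[0.5739 0.1238 0.1319]
clock 7.6 tcp [0.5739 0.1238 0.1319] F [-0.3 -0.7 -1.6] w 0.0247
shift [86.9 -1.1 -2. ] turn [-0.004 -0.    -0.   ] rows 1.7379646384458718
```

apply_moves(
  commands=[
    [10,15,-1,-2,0,0,0],
    [10,28,-1,-2,0,0,0],
    [10,40,-1,-2,0,0,0],
    [10,52,-1,-2,0,0,0],
    [10,64,-1,-2,0,0,0],
    [10,74,-1,-2,0,0,0],
    [10,82,-1,-2,0,0,0],
    [10,82,-1,-2,0,0,0],
    [10,82,-1,-2,0,0,0],
    [10,82,-1,-2,0,0,0],
  ],
)

```text
clock: 8.6
tcp_pos: [0.5731, 0.126, 0.0499]
orientation: [1.314, 1.139, -1.313]
contact_force: [-0.0, 1.3, -0.7]
grip_width: 0.0244
```

```bash
sed -i "s/(215,110,75,80)/(200,90,110,82)/;s/(180,165,75,55)/(170,160,110,80)/" held.py; python3 held.py 5 16,19;  python3 -c "
from h import *
row([.5731,.1259,.009],-.1385)"
```

```text
[0.5731 0.126  0.0499] [[0.0, 0.99, -0.142], [0.0, -0.142, -0.99], [-1.0, 0.0, -0.0]] 8.6
[0.5732 0.1261 0.05  ] [[0.001, 0.99, -0.142], [0.0, -0.142, -0.99], [-1.0, 0.0, -0.001]] 8.65
clock 8.7 tcp [0.5732 0.126  0.05  ] F [ 0.4  1.3 -1.2] w 0.0242
shift [41.  -0.1  0.2] turn [-0.003 -0.001 -0.001] rows 0.8206917026156918
```

View pics/h5_scene.png

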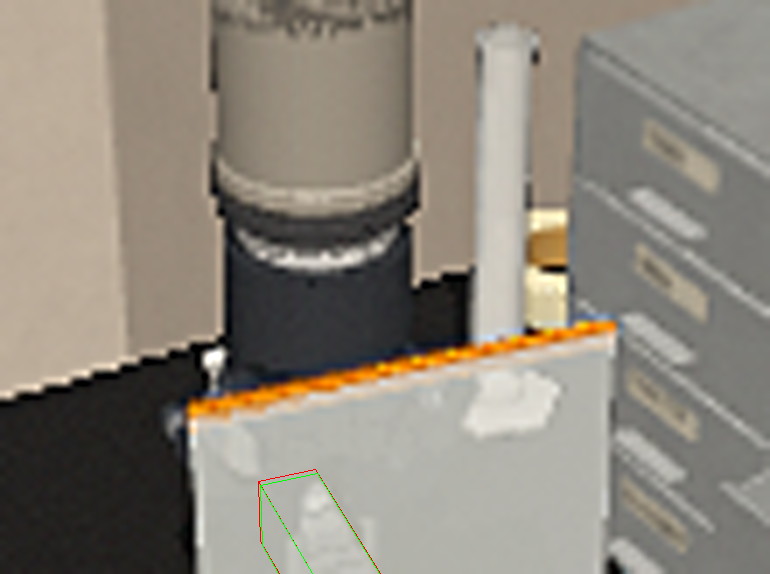

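View pics/h5_top.png

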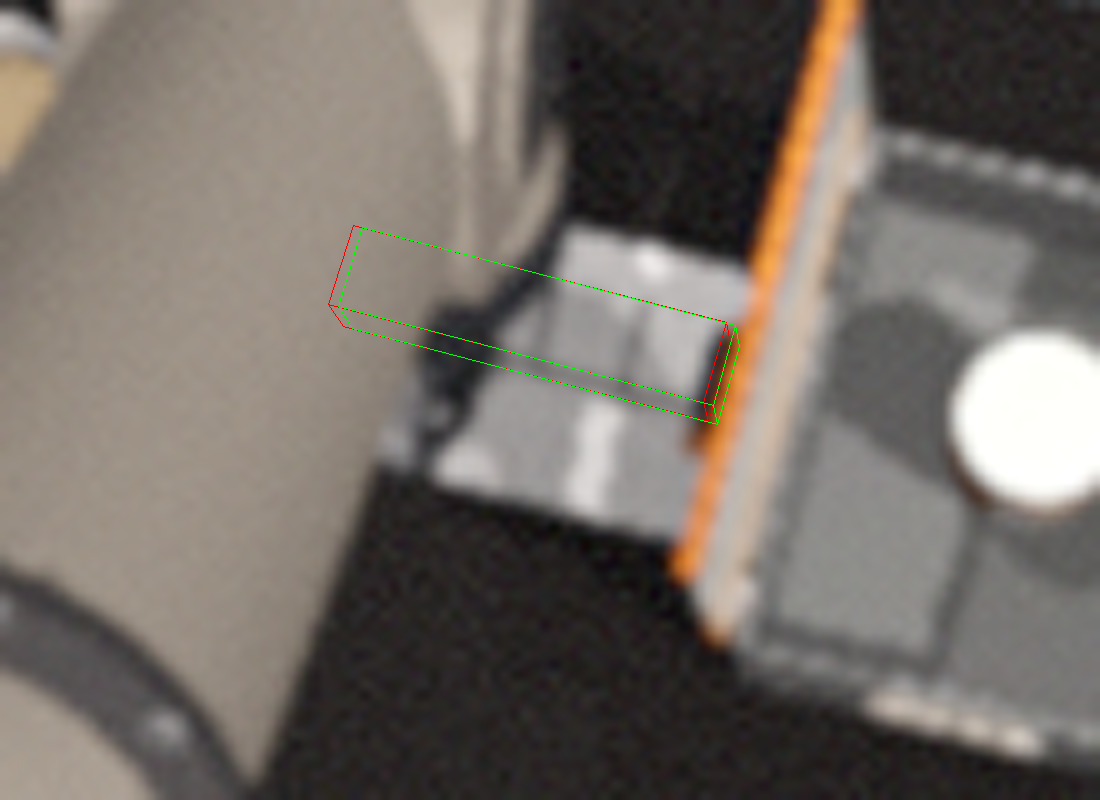

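```bash
python3 -c "
import cv2
a=cv2.imread('pics/scene5.png')[130:210,205:305];cv2.imwrite('pics/s5.png',cv2.resize(a,None,fx=7,fy=7,interpolation=2))"
```

```text
(no output)
```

View pics/s5.png

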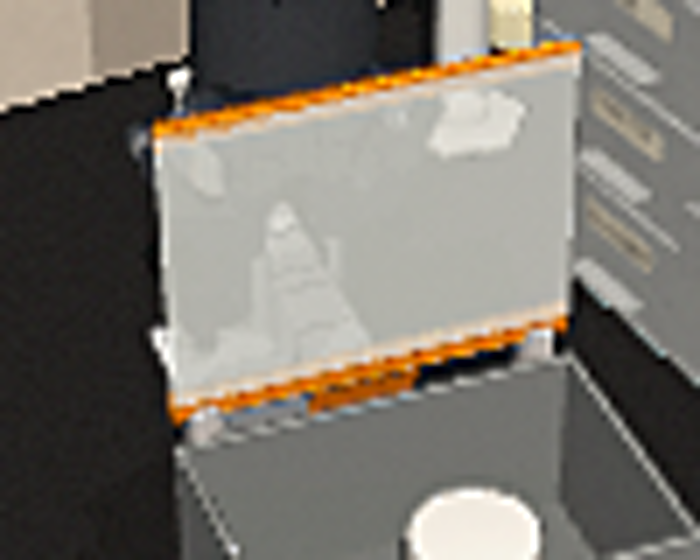

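The flap stands nearly upright (edge at (165,125)-(575,50) in the crop) and the jar's white lid is visible in the open bin at (475,525). Lowering further in stages while watching the force.

apply_moves(
  commands=[
    [10,8,0,0,0,0,0],
    [10,16,0,0,0,0,0],
    [10,22,0,0,0,0,0],
    [10,26,0,0,0,0,0],
    [10,26,0,0,0,0,0],
  ],
)

```text
clock: 9.2
tcp_pos: [0.5723, 0.1257, 0.0226]
orientation: [1.312, 1.139, -1.314]
contact_force: [0.7, 1.0, -1.9]
grip_width: 0.0246
```

```bash
python3 -c "
from h import *
row([.5731,.1259,.009],-.1385)"
```

```text
clock 9.2 tcp [0.5723 0.1257 0.0226] F [ 0.7  1.  -1.9] w 0.0246
shift [13.6  0.7 -0.4] turn [-0.004  0.001  0.001] rows 0.2730902350352268
```

apply_moves(
  commands=[
    [10,5,0.5,0,0,0,0],
    [10,9,0.5,0,0,0,0],
    [10,12,0.5,0,0,0,0],
    [10,13,0.5,0,0,0,0],
    [10,13,0.5,0,0,0,0],
  ],
)

```text
clock: 9.7
tcp_pos: [0.5733, 0.1258, 0.0104]
orientation: [1.313, 1.139, -1.313]
contact_force: [-0.7, 1.2, -1.1]
grip_width: 0.0244
```

```bash
python3 -c "
from h import *
for i in range(3): row([.5731,.1259,.009],-.1385); f=grab_frame('scene')
save(f,'scene6.png')
save(grab_frame('top'),'top6.png')
a=cv2.imread('pics/scene6.png')[130:210,205:305];cv2.imwrite('pics/s6.png',cv2.resize(a,None,fx=7,fy=7,interpolation=2))
a=cv2.imread('pics/top6.png')[160:250,150:300];cv2.imwrite('pics/t6.png',cv2.resize(a,None,fx=5,fy=5,interpolation=2))"
```

```text
clock 9.7 tcp [0.5733 0.1258 0.0104] F [-0.7  1.2 -1.1] w 0.0244
shift [ 1.4 -0.2 -0.1] turn [-0.004  0.     0.   ] rows 0.02841889372476917
clock 9.75 tcp [0.5733 0.1258 0.0105] F [ 0.5  1.  -1.6] w 0.0243
shift [ 1.5 -0.3 -0.1] turn [-0.004 -0.     0.   ] rows 0.030892993756924017
clock 9.8 tcp [0.5734 0.1259 0.0106] F [-0.1  1.3 -1.4] w 0.0244
shift [ 1.6 -0.3  0. ] turn [-0.003 -0.     0.   ] rows 0.03307639271139232
```

View pics/s6.png

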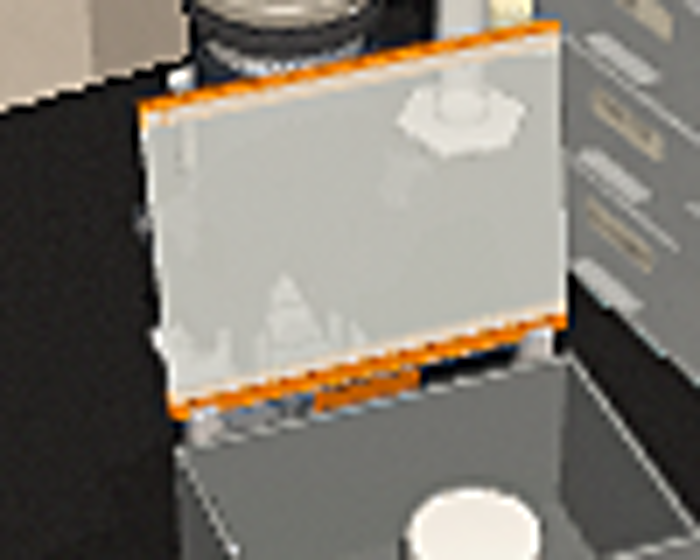

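View pics/t6.png

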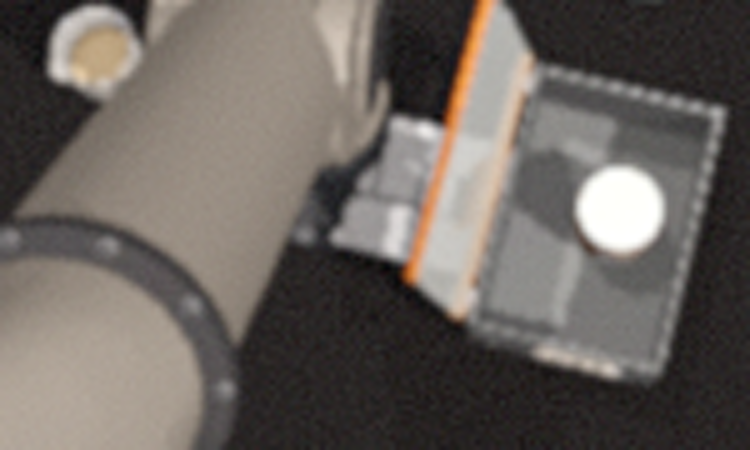

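The flap is upright and slightly past vertical, edge at (145,105)-(560,28) in the scene crop. The last millimetres to contact come next.

apply_moves(
  commands=[
    [10,1.5,0,0,0,0,0],
    [10,3,0,0,0,0,0],
    [10,3.5,0,0,0,0,0],
    [10,3.5,0,0,0,0,0],
  ],
)

```text
clock: 10.3
tcp_pos: [0.5737, 0.1258, 0.0088]
orientation: [1.314, 1.139, -1.313]
contact_force: [-5.7, -0.5, 16.1]
grip_width: 0.0242
```

apply_moves(
  commands=[
    [10,-1.5,0,0,0,0,0],
    [40,-1.5,0,0,0,0,0],
    [60,-1.5,0,0,0,0,0],
    [60,-1.5,0,0,0,0,0],
    [60,-1.5,0,0,0,0,0],
    [60,-1.5,0,0,0,0,0],
  ],
)

```text
clock: 10.9
tcp_pos: [0.5734, 0.1257, 0.0084]
orientation: [1.313, 1.139, -1.313]
contact_force: [0.5, 0.4, -0.7]
grip_width: 0.0597
```

```bash
python3 -c "
from h import *
row([.5731,.1259,.009],-.1385)
f=grab_frame('scene'); save(f,'scene7.png')
save(grab_frame('top'),'top7.png')
a=cv2.imread('pics/scene7.png')[130:210,205:305];cv2.imwrite('pics/s7.png',cv2.resize(a,None,fx=7,fy=7,interpolation=2))
a=cv2.imread('pics/top7.png')[160:250,150:300];cv2.imwrite('pics/t7.png',cv2.resize(a,None,fx=5,fy=5,interpolation=2))"
```

```text
clock 10.9 tcp [0.5734 0.1257 0.0084] F [ 0.5  0.4 -0.7] w 0.0597
shift [-0.6 -0.3 -0.2] turn [-0.004  0.     0.   ] rows 0.024177522895478934
```

View pics/s7.png

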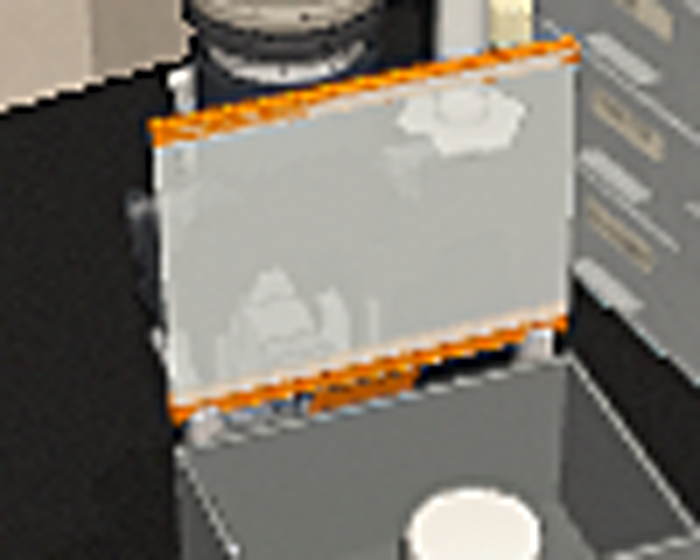

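View pics/t7.png

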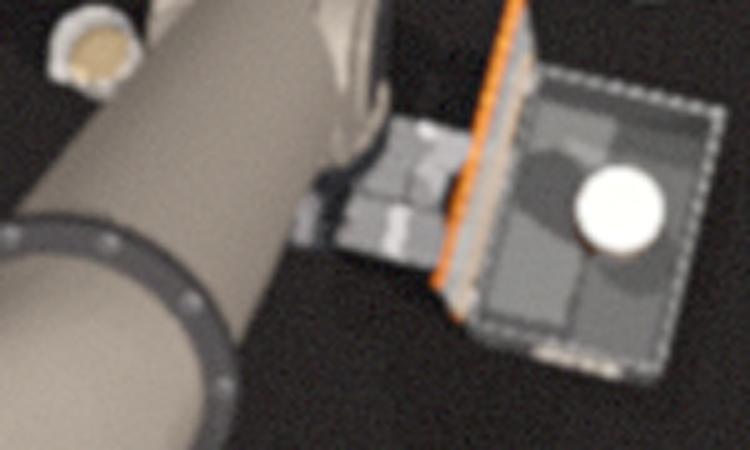

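The flap settled back a little with the bar (edge at (155,130)-(575,48)) but stays upright with the fingers open and the force near zero. Retreating straight up.

apply_moves(
  commands=[
    [60,-5,0,0,0,0,0],
    [60,-15,0,0,0,0,0],
    [60,-30,0,0,0,0,0],
    [60,-60,0,0,0,0,0],
    [60,-100,0,0,0,0,0],
    [70,-150,0,0,0,0,0],
    [85,-200,0,0,0,0,0],
    [85,-250,0,0,0,0,0],
    [85,-300,0,0,0,0,0],
    [85,-330,0,0,0,0,0],
    [85,-330,0,0,0,0,0],
  ],
)

```text
clock: 12.1
tcp_pos: [0.5756, 0.1255, 0.3453]
orientation: [1.322, 1.135, -1.304]
contact_force: [0.5, -0.0, -0.2]
grip_width: 0.0847
```

```bash
python3 - <<'E'
from fit import *
row([.5731,.1259,.34],-.1385)
F={}
for k in ('scene','top'): F[k]=grab_frame(k); save(F[k],k+'8.png')
for n in ('jar','tray_mid','tray'):
    g={}
    for k in F:
        for m in ([cut_out,search_frame,pinpoint] if n=='jar' else [pinpoint]):
            l=m(n,k)
            if l: print(n,k,m.__name__,round(l[0]['confidence'],2),(np.array(l[0]['point'])*[512,384]).round(1))
            if l and m is pinpoint: g[k]=ray(F[k],np.array(l[0]['point'])*[512,384])
    if len(g)==2: print(tri(list(g.values())))
q=[.5502,-.0402,-.1385]
for k,(x,y,w,h,K) in {'scene':(200,130,114,118,5),'top':(150,155,150,95,5)}.items():
    im=cv2.resize(cv2.cvtColor(F[k]['pixels'],cv2.COLOR_RGB2BGR)[y:y+h,x:x+w],None,fx=K,fy=K,interpolation=2)
    cv2.imwrite(f'pics/c8_{k}.png',im)
E
```

```text
clock 12.1 tcp [0.5756 0.1255 0.3453] F [ 0.5 -0.  -0.2] w 0.0847
shift [ 5.3 -2.6 -0. ] turn [-0.004 -0.006 -0.009] rows 0.11787081859389391
jar scene call 0.69 [269.7 210.2]
jar scene call 0.69 [269.9 209.4]
jar scene call 0.54 [271.3 224.1]
jar top call 0.7 [273.1 201.3]
jar top call 0.61 [275.7 201.2]
jar top call 0.71 [273.5 203. ]
(array([ 0.5642, -0.0518, -0.0062]), [np.float64(3.416328404544559), np.float64(3.416328404544586)])
tray_mid scene call 0.6 [312.6 308.5]
tray_mid top call 0.86 [354.8 231.9]
(array([ 0.5052, -0.3267, -0.0081]), [np.float64(1.1671725471623793), np.float64(1.1671725471622756)])
tray scene call 0.72 [311.4 308.5]
tray top call 0.88 [358.8 231.1]
(array([ 0.5023, -0.3334,  0.0052]), [np.float64(4.423548356355943), np.float64(4.423548356355871)])
```

View pics/c8_scene.png

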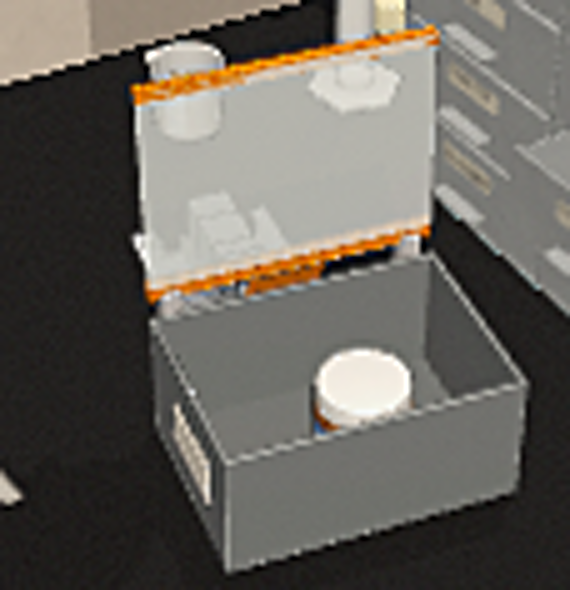

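View pics/c8_top.png

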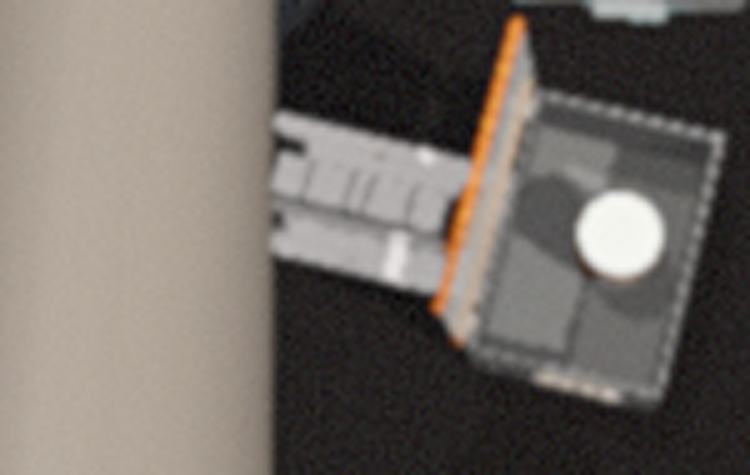

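```bash
python3 - <<'E'
from fit import *
F={k:grab_frame(k) for k in ('scene','top')}
a,b=(272,205.6),(273.6,201.4)
print(tri([ray(F['scene'],a),ray(F['top'],b)]),atz(F['scene'],a,.066),atz(F['top'],b,.066))
# white lid segmentation
for k,(x,y,w,h) in {'scene':(255,190,40,40),'top':(255,185,40,35)}.items():
    g=cv2.cvtColor(F[k]['pixels'],cv2.COLOR_RGB2GRAY)[y:y+h,x:x+w]; m=(g>200).astype(np.uint8)
    n,l,s,c=cv2.connectedComponentsWithStats(m); i=1+np.argmax(s[1:,4]); p=c[i]+[x,y]; print(k,s[i],p,atz(F[k],p,.066))
E
```

```text
(array([ 0.56  , -0.0512,  0.0629]), [np.float64(0.5522242113574578), np.float64(0.5522242113571041)]) [ 0.5587 -0.0543  0.066 ] [ 0.5589 -0.0509  0.066 ]
scene [  8  10  19  15 207] [272.2899 206.5459] [ 0.5575 -0.0578  0.066 ]
top [ 11   9  16  16 206] [273.6214 201.3447] [ 0.5591 -0.051   0.066 ]
```

The bar lies between the cheeks, its end at the stop, at about (275,185) in the top crop, and it holds the paddle at (460,215). The flap is upright, and the jar lid is at (362,380) in the scene crop and (620,234) in the top crop, about (0.559, -0.052, 0.066) in the world.

```bash
python3 -c "
from h import *
row([.5588,-.0525,.32],-.1385);row([.5588,-.0525,.12],-.1385)"
```

```text
clock 12.8 tcp [0.5734 0.1257 0.3384] F [-0.2  0.5  0.3] w 0.085
shift [ 18.5  10.8 178.5] turn [-0.004  0.     0.   ] rows 3.595100396140939
clock 12.8 tcp [0.5734 0.1257 0.3384] F [-0.2  0.5  0.3] w 0.085
shift [218.5  10.8 178.4] turn [-0.004  0.     0.   ] rows 5.645745230906292
```

apply_moves(
  commands=[
    [85,10,5,45,0,0,0],
    [85,15,7,90,0,0,0],
    [85,18.5,10.8,135,0,0,0],
    [85,18.5,10.8,178.5,0,0,0],
    [85,18.5,10.8,178.5,0,0,0],
    [85,60,10.8,178.5,0,0,0],
    [85,110,10.8,178.5,0,0,0],
    [85,160,10.8,178.5,0,0,0],
    [85,200,10.8,178.5,0,0,0],
    [85,218,10.8,178.5,0,0,0],
    [85,218,10.8,178.5,0,0,0],
    [85,218,10.8,178.5,0,0,0],
    [85,218,10.8,178.5,0,0,0],
  ],
  force=40,
)

```text
clock: 14.1
tcp_pos: [0.5602, -0.0524, 0.1222]
orientation: [1.315, 1.137, -1.311]
contact_force: [0.1, -0.0, 0.8]
grip_width: 0.0849
```

```bash
python3 -c "
from h import *
f=grab_frame('scene'); save(f,'scene9.png')
save(grab_frame('top'),'top9.png')
row([.5588,-.0525,.027],-.1385)
a=cv2.imread('pics/scene9.png')[100:250,180:340];cv2.imwrite('pics/s9.png',cv2.resize(a,None,fx=4,fy=4,interpolation=2))
a=cv2.imread('pics/top9.png')[160:250,150:300];cv2.imwrite('pics/t9.png',cv2.resize(a,None,fx=5,fy=5,interpolation=2))"
```

```text
clock 14.2 tcp [ 0.56   -0.0524  0.1222] F [ 0.2 -0.2 -0.8] w 0.0852
shift [95.2 -1.5  0.4] turn [-0.003 -0.001 -0.003] rows 1.903298269767996
```

View pics/s9.png

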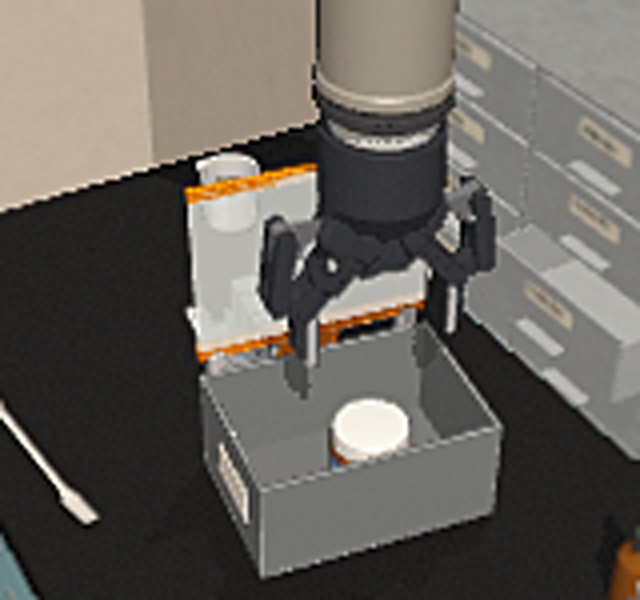

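View pics/t9.png

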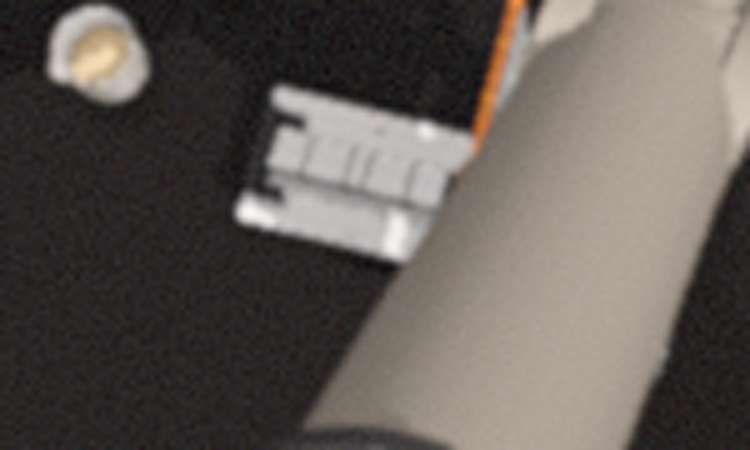

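View pics/scene9.png

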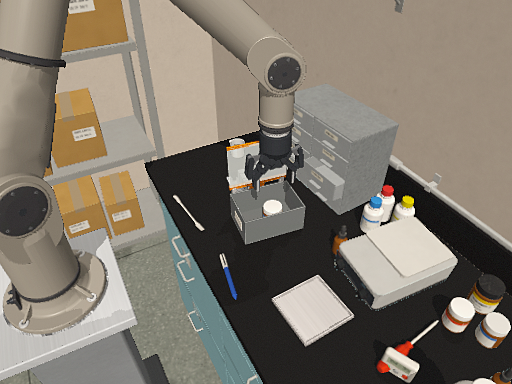

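In the picture the wrist joint stays well above the flap, and the fingers at (312,350) and (455,320) in the crop straddle the jar lid at (370,430). Descending.

apply_moves(
  commands=[
    [85,20,-1,0.4,0,0,0],
    [85,40,-1,0.4,0,0,0],
    [85,58,-1,0.4,0,0,0],
    [85,74,-1,0.4,0,0,0],
    [85,86,-1,0.4,0,0,0],
    [85,95,-1,0.4,0,0,0],
    [85,95,-1,0.4,0,0,0],
    [85,95,-1,0.4,0,0,0],
  ],
)

```text
clock: 15.0
tcp_pos: [0.5582, -0.0528, 0.0261]
orientation: [1.314, 1.138, -1.313]
contact_force: [0.2, 0.1, -0.7]
grip_width: 0.085
```

```bash
python3 -c "
from h import *
f=grab_frame('scene'); save(f,'scene10.png')
row([.5588,-.0525,.027],-.1385)
a=cv2.imread('pics/scene10.png')[130:250,220:320];cv2.imwrite('pics/s10.png',cv2.resize(a,None,fx=5,fy=5,interpolation=2))"
```

```text
clock 15.05 tcp [ 0.5584 -0.0528  0.0263] F [ 0.3 -0.1  0.4] w 0.085
shift [-0.7  0.4 -0.3] turn [-0.004 -0.    -0.001] rows 0.024962333373402923
```

View pics/s10.png

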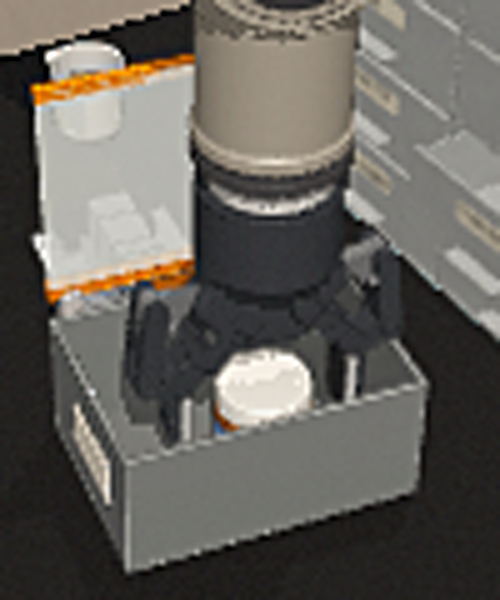

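The fingers stand on either side of the lid (263,385), at (190,410) and (350,375), inside the walls. Closing gently.

apply_moves(
  commands=[
    [60,0,0,0,0,0,0],
    [55,0,0,0,0,0,0],
    [50,0,0,0,0,0,0],
    [45,0,0,0,0,0,0],
    [40,0,0,0,0,0,0],
    [40,0,0,0,0,0,0],
    [40,0,0,0,0,0,0],
  ],
  force=30,
)

```text
clock: 15.75
tcp_pos: [0.5583, -0.0526, 0.0263]
orientation: [1.314, 1.138, -1.312]
contact_force: [-1.3, 0.6, 4.5]
grip_width: 0.0515
```

apply_moves(
  commands=[
    [40,-5,0,0,0,0,0],
    [40,-15,0,0,0,0,0],
    [40,-30,0,0,0,0,0],
    [40,-50,0,0,0,0,0],
    [40,-75,0,0,0,0,0],
    [40,-100,0,0,0,0,0],
    [40,-130,0,0,0,0,0],
    [40,-160,0,0,0,0,0],
    [40,-160,0,0,0,0,0],
    [40,-160,0,0,0,0,0],
  ],
)

```text
clock: 16.75
tcp_pos: [0.5581, -0.0527, 0.1869]
orientation: [1.315, 1.138, -1.311]
contact_force: [-0.4, 0.3, -1.0]
grip_width: 0.0514
```

```bash
python3 -c "
from h import *
f=grab_frame('scene'); save(f,'scene11.png')
row([.5040,-.329,.19],-.1385)
a=cv2.imread('pics/scene11.png')[80:240,200:330];cv2.imwrite('pics/s11.png',cv2.resize(a,None,fx=3.7,fy=3.7,interpolation=2))"
```

```text
clock 16.8 tcp [ 0.5574 -0.0525  0.1858] F [-0.4  0.7 -1.2] w 0.051
shift [ -4.3 -13.8 281.2] turn [-0.003 -0.     0.   ] rows 5.632045570150743
```

View pics/s11.png

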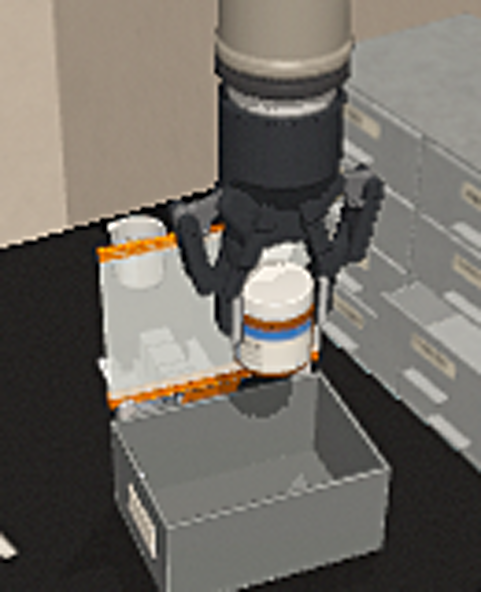

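The jar hangs upright in the grip at (278,320), and the flap is still up at (100-320, 250-400). Carrying it to the tray.

apply_moves(
  commands=[
    [40,-2,-1,15,0,0,0],
    [40,-4,-2,40,0,0,0],
    [40,-4,-4,75,0,0,0],
    [40,-4,-6,110,0,0,0],
    [40,-4,-7,145,0,0,0],
    [40,-4,-9,180,0,0,0],
    [40,-4,-11,215,0,0,0],
    [40,-4,-12,245,0,0,0],
    [40,-4,-13,268,0,0,0],
    [40,-4,-13.5,281,0,0,0],
    [40,-4,-13.5,281,0,0,0],
    [40,-4,-13.5,281,0,0,0],
    [40,-4,-13.5,281,0,0,0],
  ],
)

```text
clock: 18.1
tcp_pos: [0.5052, -0.3272, 0.1892]
orientation: [1.312, 1.141, -1.311]
contact_force: [-0.0, 0.7, -0.6]
grip_width: 0.0515
```

```bash
python3 -c "
from h import *
f=grab_frame('scene'); save(f,'scene12.png')
row([.5040,-.329,.0255],-.1385)
a=cv2.imread('pics/scene12.png')[130:384,200:400];cv2.imwrite('pics/s12.png',cv2.resize(a,None,fx=2.3,fy=2.3,interpolation=2))
f=grab_frame('top'); save(f,'top12.png')"
```

```text
clock 18.15 tcp [ 0.5053 -0.3273  0.1893] F [ 0.5 -0.5 -1. ] w 0.0511
shift [163.8  -1.    2. ] turn [-0.001 -0.001  0.   ] rows 3.2767692498725767
```

View pics/s12.png

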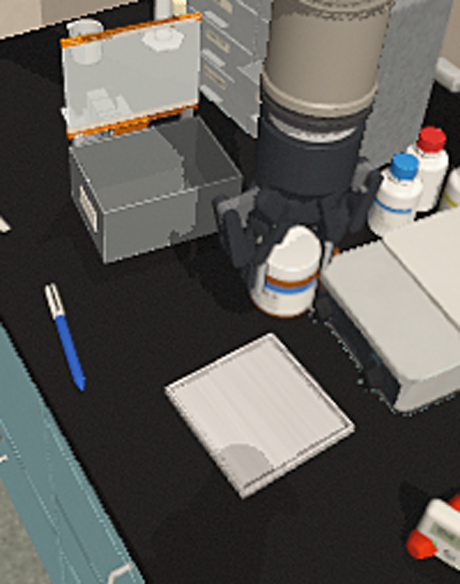

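View pics/top12.png

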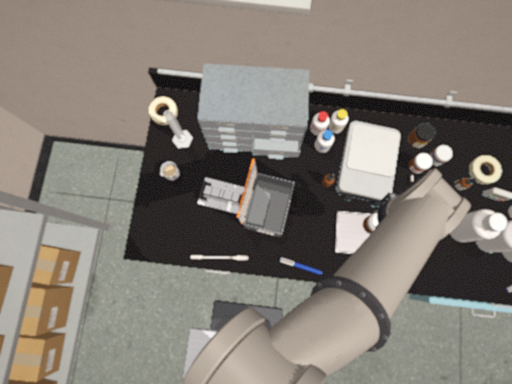

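The jar hangs upright above the tray in both views (scene crop (288,275), tray at (260,415)), clear of the instrument. The flap is still open. Lowering.

apply_moves(
  commands=[
    [40,20,-0.5,1,0,0,0],
    [40,50,-1,2,0,0,0],
    [40,80,-1,2,0,0,0],
    [40,110,-1,2,0,0,0],
    [40,130,-1,2,0,0,0],
    [40,145,-1,2,0,0,0],
    [40,155,-1,2,0,0,0],
    [40,159,-1,2,0,0,0],
    [40,159,-1,2,0,0,0],
    [40,159,-1,2,0,0,0],
  ],
)

```text
clock: 19.2
tcp_pos: [0.504, -0.3312, 0.0314]
orientation: [1.313, 1.137, -1.312]
contact_force: [0.0, -1.1, 0.7]
grip_width: 0.051
```

```bash
python3 -c "
from h import *
f=grab_frame('scene'); save(f,'scene13.png')
row([.5040,-.329,.0255],-.1385)
a=cv2.imread('pics/scene13.png')[220:370,250:380];cv2.imwrite('pics/s13.png',cv2.resize(a,None,fx=4,fy=4,interpolation=2))"
```

```text
clock 19.25 tcp [ 0.504  -0.3312  0.0315] F [ 0.8  0.1 -1.1] w 0.0513
shift [ 6.  -0.4 -2.2] turn [-0.004  0.001 -0.002] rows 0.12812740894478045
```

View pics/s13.png

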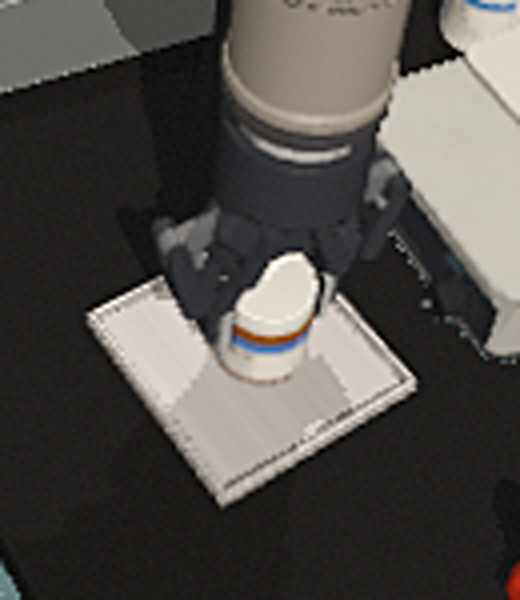

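The jar is upright just above the tray floor near its centre: base at (263,370), tray centre at about (252,350). Now setting it down.

apply_moves(
  commands=[
    [40,2,0,-4,0,0,0],
    [40,4,0,-4,0,0,0],
    [40,5,0,-4,0,0,0],
    [40,6,0,-4,0,0,0],
    [40,6,0,-4,0,0,0],
  ],
)

```text
clock: 19.75
tcp_pos: [0.5041, -0.3266, 0.0253]
orientation: [1.314, 1.139, -1.312]
contact_force: [-0.7, 2.4, 7.1]
grip_width: 0.051
```

apply_moves(
  commands=[
    [45,6,0,-4,0,0,0],
    [56,5.5,0,-4,0,0,0],
    [65,5.5,0,-4,0,0,0],
    [80,5.5,0,-4,0,0,0],
    [85,5.5,0,-4,0,0,0],
    [85,5.5,0,-4,0,0,0],
    [85,0,0,-4,0,0,0],
    [85,-20,0,-4,0,0,0],
    [85,-50,0,-4,0,0,0],
    [85,-90,0,-4,0,0,0],
    [85,-130,0,-4,0,0,0],
    [85,-170,0,-4,0,0,0],
    [85,-200,0,-4,0,0,0],
    [85,-200,0,-4,0,0,0],
  ],
)

```text
clock: 21.15
tcp_pos: [0.5065, -0.3247, 0.2296]
orientation: [1.315, 1.131, -1.309]
contact_force: [0.5, 0.6, -0.1]
grip_width: 0.0854
```

```bash
python3 - <<'E'
from h import *
F={}
for k in ('scene','top'): F[k]=grab_frame(k); save(F[k],k+'14.png')
o=r.get_obs(); print(o['clock'],o['tcp_pos'],o['contact_force'],abs(o['qvel']).max())
for n in ('jar','tray_mid','prop','beaker','dropper'):
    g={}
    for k in F:
        l=pinpoint(n,k)
        if l: p=np.array(l[0]['point'])*[512,384]; g[k]=ray(F[k],p); print(n,k,round(l[0]['confidence'],2),p.round(1),atz(F[k],p,.003).round(3))
    if len(g)==2: print(tri(list(g.values())))
a=cv2.imread('pics/scene14.png')[130:360,200:380];cv2.imwrite('pics/s14.png',cv2.resize(a,None,fx=2.6,fy=2.6,interpolation=2))
E
```

```text
21.25 [ 0.50467444 -0.32282502  0.22515983] [-0.91976444  0.26623    -0.6106955 ] 0.031520678133365995
jar scene 0.74 [309.6 306.5] [ 0.498 -0.325  0.003]
jar top 0.55 [358.5 231.3] [ 0.506 -0.335  0.003]
(array([ 0.49990244, -0.33045404,  0.01125844]), [np.float64(5.329349399250569), np.float64(5.32934939925072)])
tray_mid scene 0.66 [312.5 311.4] [ 0.497 -0.338  0.003]
tray_mid top 0.71 [354.8 233.9] [ 0.496 -0.324  0.003]
(array([ 0.50128426, -0.32948309, -0.01374287]), [np.float64(3.2288157574310397), np.float64(3.2288157574309904)])
prop top 0.56 [221.3 191.6] [0.583 0.122 0.003]
beaker scene 0.51 [235.9 155.4] [0.618 0.285 0.003]
dropper scene 0.52 [339.6 249.9] [ 0.662 -0.225  0.003]
dropper top 0.56 [322.6 181.5] [ 0.657 -0.207  0.003]
(array([ 0.66694403, -0.21230788, -0.01400016]), [np.float64(5.933392502829789), np.float64(5.933392502829865)])
```

View pics/s14.png

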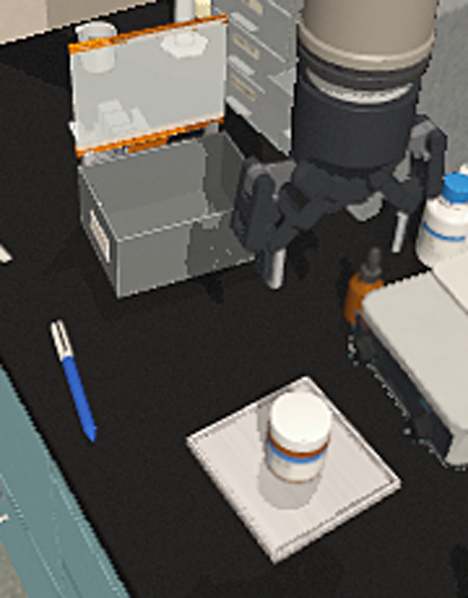

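View pics/top14.png

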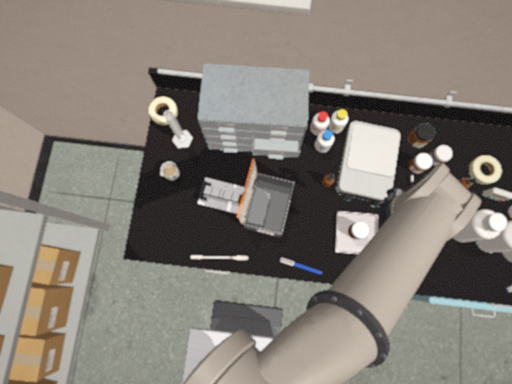

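The jar stands upright in the tray at scene crop (298,440), close to the tray's centre. The flap is open on the bar, the beaker and dropper look unmoved, and the gripper is clear. Handing in.

```bash
python3 -c "
from h import *
r.hand_in(); o=r.get_obs(); print(o['clock'],o['contact_force'])"
```

```text
the job is handed in; nothing more can be done
the job is handed in; nothing more can be done
```

I propped the flap open with the bar, lifted the jar out of the bin and stood it upright in the tray, then handed the job in at about 21 s. `hand_in()` gives no verdict, so whether it passed is not confirmed.

- **Flap and bar:** In the last pictures the flap stands upright. With the arm out of the way, the bar lay between the cheeks against the stop and held the paddle down. I did not measure the flap angle or bar position numerically at the end.
- **Jar:** It stands upright in the tray. Combining both cameras puts it about 2 mm from the tray's centre. Taken separately, the two cameras disagree by about 10 mm, and each single view puts the jar at most 15 mm off, inside the 36 mm limit.
- **Beaker and dropper:** Both look unmoved in the pictures. In the final check the networks found the beaker only in the scene camera and the bar only in the top camera, so those two positions rest on one view each.
- **Gripper:** It was open at about 0.225 m height and touching nothing. The force read about 1 N, which is sensor noise.
- **Disagreement:** Throughout the run the two cameras differed by 3 to 4 mm in y. I averaged them or compared positions within a single view.

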